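# Set out a row of upright slabs along the straightedge

## Task

Set out the next row on the round relief board: slide the aluminium straightedge until its plain long edge touches both steel pins at once. Then stand every oak slab upright on one of its short, narrow ends in a row along the straightedge's graduated long edge, each with the foot of a broad face flat against that edge and none reaching past its ends. Leave the straightedge against both pins and do not disturb the other things lying about.

Things in the scene. Friction and masses are not known exactly. Their poses are not given: they have to be found in the camera images.
- board: Round black wooden relief board, 760 mm across and 18 mm thick, lying fixed on the table; origin at the centre of its underside, z up, so its top is 18 mm above the origin. Its +x side (away from the robot, beyond 300 mm from the centre) already carries three finished arcs of brass tube ends up to 34 mm tall. Its place and turn vary.
- pin_a_foot (a point): Foot, at the board's top surface, of the steel setting-out pin on the robot's left: an upright round pin 12 mm in diameter and 14 mm tall, fixed in the board. The two pins are about 260 mm apart, in front of the finished arcs.
- pin_b_foot (a point): Foot of the other, equal steel pin, on the robot's right.
- straightedge_mid (a point): Loose aluminium straightedge lying flat on the board, rigid, 360 x 50 x 8 mm, 0.4 kg, with dark graduation ticks along one long edge; the other long edge is plain and faces the pins at the start. Point: its centre, half-way up; y along the length, x across towards the plain long edge. Plain edge at x = +25 mm (goes against the pins), graduated edge at x = -25 mm (slabs stand along it).
- slab_1_mid (a point): Oak slab 90 x 50 x 20 mm, about 0.09 kg, with the same flush brass inlays on both faces, starting flat on the board. This point is its centre; x along the 90 mm length, y along the 50 mm width, z through the 20 mm thickness. Three or four slabs are there at a start.
- slab_2_mid (a point): Another oak slab, identical to slab_1, same axes; may be absent.
- slab_3_mid (a point): Another oak slab, identical to slab_1, same axes; may be absent.
- slab_4_mid (a point): Another oak slab, identical to slab_1, same axes; may be absent.
- slab_5_mid (a point): Another oak slab, identical to slab_1, same axes; may be absent.
- tape_roll: Roll of tape lying flat, 90 mm across, 24 mm tall; loose, not part of the job. Origin on its underside.
- brush: Brush, 170 mm long, lying down; origin near its middle; loose, not part of the job. Origin on its underside.
- glue: Glue bottle, 56 mm across, 150 mm tall; loose, not part of the job. Origin on its underside.
- jar: Glass jar, 72 mm across, 90 mm tall; loose, not part of the job. Origin on its underside.
- mallet: Hammer, 240 mm long, lying down; loose, not part of the job. Origin on its underside.
- spare_tube: Short brass tube end standing on the board, 26 mm across, 30 mm tall; loose, not part of the job. Origin on its underside.
- spare_block: Dark wood offcut 45 x 30 x 18 mm lying on the board; loose, not part of the job. Origin on its underside.
Mind the look-alikes: they are no part of the job. Leave any green or red look-alike of the part that bears slab_1_mid alone.

How it is judged:
On the way:
1. The straightedge lies flat with its plain edge against both pins (x of pin_a_foot in the frame of straightedge_mid between 0.028 and 0.0335 m and y of pin_a_foot in the frame of straightedge_mid between -0.18 and 0.18 m and x of pin_b_foot in the frame of straightedge_mid between 0.028 and 0.0335 m and y of pin_b_foot in the frame of straightedge_mid between -0.18 and 0.18 m and angle between straightedge_mid's own z axis and vertical below 0.04 rad), for 0.3 s.
At the end, for the whole second after the job is handed in: Straightedge flat, its plain edge within 2.5 mm of both pins. Every slab present stands on a short end on the board within 3.4 degrees of vertical, a broad face within 4 mm of the graduated edge and parallel within 5.7 degrees, its width within the straightedge's length; all at rest (all of step 1 and linear speed of each of straightedge, slab_1, slab_2, slab_3, slab_4, slab_5 below 0.02 m/s and angle between the x axis of each of slab_1_mid, slab_2_mid, slab_3_mid, slab_4_mid, slab_5_mid and the z axis of board, either way round below 0.06 rad and angle between the z axis of each of slab_1_mid, slab_2_mid, slab_3_mid, slab_4_mid, slab_5_mid and the x axis of straightedge_mid, either way round below 0.1 rad and x of slab_1_mid in the frame of straightedge_mid between -0.039 and -0.032 m and y of slab_1_mid in the frame of straightedge_mid between -0.158 and 0.158 m and z of slab_1_mid in the frame of board between 0.057 and 0.07 m and angular speed of each of slab_1, slab_2, slab_3, slab_4, slab_5 below 0.15 rad/s and x of slab_2_mid in the frame of straightedge_mid between -0.039 and -0.032 m and y of slab_2_mid in the frame of straightedge_mid between -0.158 and 0.158 m and z of slab_2_mid in the frame of board between 0.057 and 0.07 m and x of slab_3_mid in the frame of straightedge_mid between -0.039 and -0.032 m and y of slab_3_mid in the frame of straightedge_mid between -0.158 and 0.158 m and z of slab_3_mid in the frame of board between 0.057 and 0.07 m and x of slab_4_mid in the frame of straightedge_mid between -0.039 and -0.032 m and y of slab_4_mid in the frame of straightedge_mid between -0.158 and 0.158 m and z of slab_4_mid in the frame of board between 0.057 and 0.07 m and x of slab_5_mid in the frame of straightedge_mid between -0.039 and -0.032 m and y of slab_5_mid in the frame of straightedge_mid between -0.158 and 0.158 m and z of slab_5_mid in the frame of board between 0.057 and 0.07 m); the robot touches nothing.
It fails at once if one of the other loose things (tape, brush, glue, jar, hammer, tube end, offcut) is moved over 40 mm (distance of any of tape_roll, brush, glue, jar, mallet, spare_tube, spare_block from where it was at the start of the episode above 0.04 m).
Of slab_1, slab_2, slab_3, slab_4, slab_5 only 3 to 4 are there at a start; the rules pass over those that are not, and their reading is None.
At some moment in a run one of slab_1, slab_2, slab_3, slab_4, slab_5 may be knocked a few centimetres aside while the robot is not near it.
Once in a run the grip may slacken for a moment while it holds something.
It also fails if it takes over 210 s, if anything falls off the work surface, if the arm or the gripper's body presses on something with over 40 N, if the wrist force passes 120 N, or if a joint passes its speed limit or range.

## Robot

A 7-joint arm with a two-finger parallel gripper is mounted at the origin on the work surface. World frame = base frame: x ahead of the robot, y to its left, z up, the work surface at z = 0. Lengths are in m, angles in rad, forces in N, time in s.
With the tool pointing down it reaches from about 0.35 to 0.9 m from the base axis. Payload 19.9 kg.
Tool frame: the origin (TCP) lies at the very end of the fingers, on their centre line; the grasp point (between the pads) lies 19 mm behind it; z points along the fingers, x is the direction in which the jaws open and shut, and the axes are right-handed (so a half turn about z gives the same grasp; the last joint's range is limited). The gripper opens to 94 mm and grips with 3 to 60 N. Pads are 16 mm wide; open, the fingers measure 119 mm over their backs; the gripper's body (75 mm by 177 mm) begins 78 mm behind the grasp point.
Start: joints at [-1.27, 0.417, -0.01, 1.614, 0.005, 1.111, -0.053], TCP at [0.209, 0.589, 0.205] pointing down, gripper open.
Joint ranges: [-2.81, 2.81], [-0.39, 2.02], [-1.27, 1.25], [0.06, 2.57], [-1.19, 4.33], [0.19, 2], [-2.82, 2.82]. Speed limits (rad/s): [1.89, 1.89, 2.39, 2.39, 3.01, 3.01, 3.01].

## Interface

Orientations are given as a rotation vector (axis times angle).
In Python, from workcell import monitor, vision, close_job gives the robot as it stands.
- The arm moves only by the tool step_arm, never from a script. Its argument "rows" is a list of rows, each a list of 7 numbers: the shift along the tool's x, y, z in cm, then the turn, a rotation vector about the tool's x, y, z in rad, then the opening in per cent of the stroke, from 0 (shut) to 100 (fully open). In form: [[tx, ty, tz, rx, ry, rz, gripper], ...]. A call has 1 to 12 rows; each row is the pose to reach, as a shift and turn from the pose commanded when the call began, along the tool's axes at that moment; what a row does not reach only later rows make up. A row lasts 1/8 s, in which the tool goes at most 62.5 mm and 10.7 degrees, less where a joint would pass 70% of its speed; a pose out of reach is approached as far as the arm can. A call with a gripper value outside its range is refused whole. The fingers move at their own pace and stop on an object; "force" is the grip in N (left out, the last holds). Time passes only in rows, so rows that repeat a pose let the fingers close. It gives the time, the measured TCP pose, the force and the opening at its end, in the units of the state.
- monitor.get_state(): the state, without advancing time (a new reading comes with each control period).
- vision.snapshot(name): name is "scene" or "side" or "wrist"; returns a dict with "frame" (480x640x3 uint8, blue, green, red), "depth" (480x640 float32, m along the optical axis (not along the pixel's ray), 0 where there is no reading), "intrinsics" (3x3 intrinsics, pixels), "R" (3x3) and "t" (3): a world point X has camera coordinates R X + t. Camera axes: x right, y down, z forward; pixel columns grow to the right and rows downward; lengths in m; the calibration is good to about 2 mm. A picture is of the moment at which its call begins.
- close_job(): hands the job in, once; it reports no verdict.
The state is a dict: "t": time; "joint_positions": joint angles; "joint_vel": joint speeds; "joint_efforts": joint torques, N m; "tool_pos": TCP position; "eef_rot": TCP orientation; "contact_force": force on the tool from outside, world axes, zero at the start; "torque": the same for the moment, N m; "grip_width": finger opening in m.
Only numpy, scipy, OpenCV 4.12 (cv2) and the standard library are available. Lean on these libraries where they do the work, as an engineer would, in place of code of your own. Each camera call takes 0.05 s, during which the arm holds its last target.

## Working session

There is one attempt and no reset: what is moved stays moved. The work goes in short steps, Python scripts to look and compute and a tool call to move; the robot and the scene stay as the last step left them, time stands still between calls to the robot, and variables do not carry over. Pictures are saved under pics/ and viewed, and the job is handed in when it is done.

Besides the shell and the picture viewer there is one more tool, called after "Call:" as a command line: name --pt "numbers of a row" for each row, then --argument value for the rest. step_arm: Moves the arm, as the interface text tells. Its arguments: {"type":"object","properties":{"rows":{"type":"array","items":{"type":"array","items":{"type":"number"}}},"force":{"type":"number"}},"required":["rows"]}

```bash
mkdir -p pics; ls; cat > h.py <<'E'
import numpy as np, cv2, pickle
from workcell import monitor, vision, close_job
from scipy.spatial.transform import Rotation as Rot
def snap(n,tag):
    s=vision.snapshot(n); cv2.imwrite(f'pics/{tag}.png',s['frame']); pickle.dump(s,open(f'{tag}.pkl','wb')); return s
def load(tag): return pickle.load(open(f'{tag}.pkl','rb'))
def world(s):
    d=s['depth'];K=np.array(s['intrinsics']);v,u=np.mgrid[:480,:640]
    X=np.stack([(u-K[0,2])/K[0,0]*d,(v-K[1,2])/K[1,1]*d,d],-1)
    return (X-np.array(s['t']))@np.array(s['R'])   # R^T (X-t)
def onplane(s,u,v,z):
    K=np.array(s['intrinsics']);R=np.array(s['R']);t=np.array(s['t'])
    d=R.T@np.array([(u-K[0,2])/K[0,0],(v-K[1,2])/K[1,1],1]);c=-R.T@t
    return c+d*(z-c[2])/d[2]
def proj(s,X):
    p=np.array(s['R'])@np.array(X)+np.array(s['t']);q=np.array(s['intrinsics'])@p;return q[:2]/q[2]
E
python3 - <<'E'
from h import *
for n in ['scene','side','wrist']:
    s=snap(n,n+'0'); print(n,np.round(-np.array(s['R']).T@s['t'],3), np.round(s['intrinsics'],1).tolist())
st=monitor.get_state();print(st)
E
```

```text
pics
scene [1.176 0.287 0.933] [[451.7, 0.0, 323.9], [0.0, 451.7, 237.0], [0.0, 0.0, 1.0]]
side [ 0.163 -1.106  0.778] [[503.6, 0.0, 321.9], [0.0, 503.6, 237.7], [0.0, 0.0, 1.0]]
wrist [0.139 0.614 0.384] [[386.7, 0.0, 319.7], [0.0, 386.7, 238.3], [0.0, 0.0, 1.0]]
{'t': 0.15, 'joint_positions': array([-1.27046598,  0.41784201, -0.01030864,  1.61403875,  0.00469677,
        1.11071841, -0.05298154]), 'joint_vel': array([-0.00088689,  0.00066771,  0.00050085, -0.00223915,  0.00111756,
        0.00080589,  0.00040351]), 'joint_efforts': array([ 7.36505772e-04, -8.51530910e+01,  6.38822895e-01, -4.26133525e+01,
       -4.87939431e-02,  1.71259430e-02,  4.53108100e-05]), 'tool_pos': array([0.20941108, 0.58855277, 0.20496456]), 'eef_rot': array([ 2.56636719e+00,  1.81091881e+00, -1.18917874e-03]), 'contact_force': array([-0.2762249 , -0.34580445,  0.25722549]), 'torque': array([-0.00468966,  0.0248148 ,  0.0325632 ]), 'grip_width': 0.0940487887485716}
```

View pics/scene0.png

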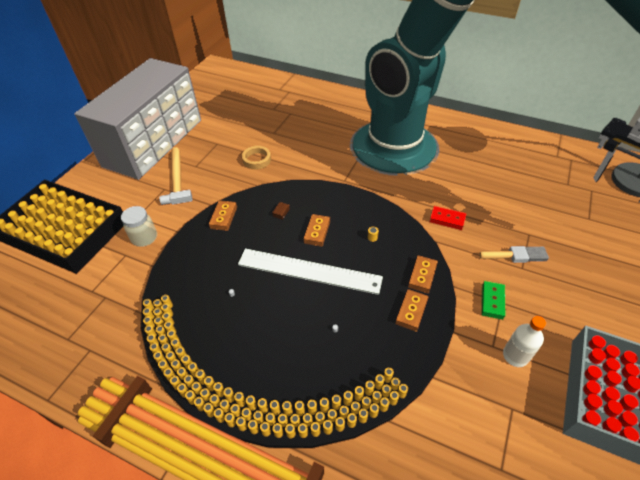

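View pics/side0.png

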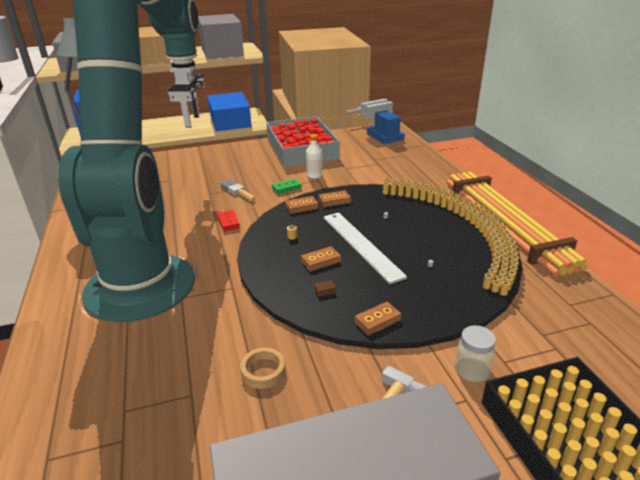

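View pics/wrist0.png

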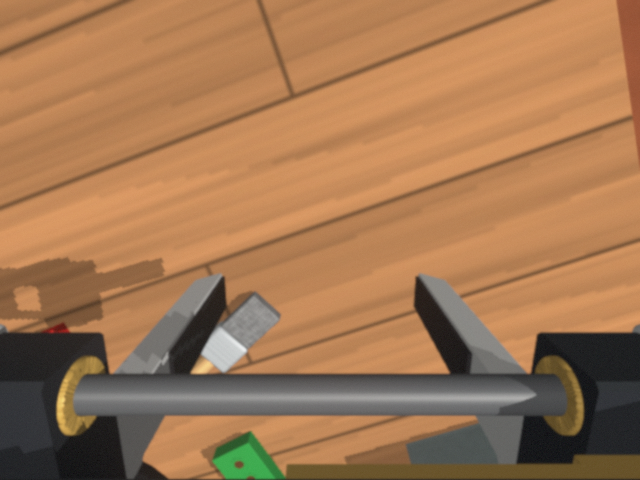

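The scene view shows four slabs at (222,216), (317,229), (423,272) and (412,309). The straightedge is at (310,270), the pins at (231,292) and (335,328), and the red and green decoys at (447,217) and (493,300). Next I'll measure these positions.

```bash
cat > meas.py <<'E'
from h import *
def clusters(tag, zlo, zhi, cond=None, amin=30):
    s=load(tag);W=world(s);f=s['frame'].astype(int)
    m=(s['depth']>0)&(W[...,2]>zlo)&(W[...,2]<zhi)
    if cond is not None: m&=cond(f,W)
    n,l,st,c=cv2.connectedComponentsWithStats(m.astype(np.uint8))
    out=[]
    for i in range(1,n):
        if st[i,4]<amin: continue
        P=W[l==i]; r=cv2.minAreaRect((P[:,:2]*1000).astype(np.float32))
        out.append((np.round(c[i]).tolist(),int(st[i,4]),np.round(r[0],1).tolist(),np.round(r[1],1).tolist(),round(r[2],1),np.round(np.median(P[:,2])*1000,1)))
    return out
E
python3 - <<'E'
from meas import *
for t in ['scene0','side0']:
    s=load(t);W=world(s);f=s['frame'].astype(int)
    print(t)
    for uv in ([(300,300),(200,260),(310,270),(317,229),(231,292),(335,328)] if t=='scene0' else [(300,310),(450,230),(365,247),(386,215),(431,264)]):
        print(uv,np.round(W[uv[1],uv[0]],4))
    ins=lambda f,W:(W[...,0]>0.2)&(W[...,0]<0.95)&(np.abs(W[...,1])<0.6)
    for r in clusters(t,0.032,0.06,ins): print('hi',r)
    for r in clusters(t,0.0225,0.031,lambda f,W:ins(f,W)&(f.min(-1)>100),8): print('se',r)
E
```

```text
scene0
(300, 300) [ 0.6674 -0.0165  0.0148]
(200, 260) [ 0.6645 -0.303   0.0196]
(310, 270) [ 0.5829 -0.0296  0.0233]
(317, 229) [ 0.4621 -0.0656  0.0365]
(231, 292) [ 0.7232 -0.1712  0.0329]
(335, 328) [0.7124 0.0937 0.0333]
hi ([222.0, 214.0], 461, [513.5, -329.1], [95.2, 50.8], 14.7, np.float64(37.5))
hi ([280.0, 209.0], 133, [434.5, -190.6], [31.1, 48.1], 88.2, np.float64(34.9))
hi ([92.0, 238.0], 736, [720.7, -588.7], [22.4, 201.2], 89.9, np.float64(49.0))
hi ([316.0, 229.0], 496, [460.7, -68.5], [92.7, 50.3], 10.6, np.float64(37.1))
hi ([141.0, 232.0], 234, [661.3, -485.3], [37.3, 71.3], 56.0, np.float64(47.0))
hi ([372.0, 232.0], 95, [419.0, 74.0], [25.7, 25.8], 66.9, np.float64(46.2))
hi ([423.0, 273.0], 634, [486.7, 230.0], [91.8, 49.9], 3.4, np.float64(36.7))
hi ([412.0, 309.0], 757, [595.6, 235.6], [92.5, 50.0], 0.8, np.float64(36.6))
hi ([177.0, 346.0], 1918, [907.0, -182.3], [342.1, 97.3], 65.1, np.float64(47.6))
hi ([576.0, 384.0], 544, [621.3, 587.6], [222.1, 13.2], 3.0, np.float64(46.6))
hi ([162.0, 338.0], 57, [891.5, -244.0], [16.0, 16.0], 50.8, np.float64(39.3))
hi
[... 5353 characters left out ...]
99.0, 157.0], 10, [574.4, 588.0], [26.7, 11.6], 31.5, np.float64(27.4))
se ([313.0, 170.0], 36, [592.7, 456.5], [29.7, 50.1], 76.5, np.float64(26.0))
se ([365.0, 248.0], 1377, [583.5, -31.4], [54.2, 365.3], 9.5, np.float64(25.5))
se ([385.0, 214.0], 12, [709.6, 93.2], [14.4, 8.9], 68.2, np.float64(29.3))
se ([431.0, 263.0], 11, [720.0, -176.4], [12.3, 5.4], 18.8, np.float64(25.2))
se ([261.0, 363.0], 262, [243.1, -379.2], [85.6, 84.7], 32.3, np.float64(24.0))
se ([456.0, 360.0], 13, [614.1, -492.2], [19.8, 2.6], 76.3, np.float64(26.8))
se ([474.0, 370.0], 95, [637.4, -527.2], [22.4, 63.6], 67.3, np.float64(26.3))
se ([400.0, 380.0], 484, [485.8, -500.4], [68.9, 84.4], 88.6, np.float64(25.0))
```

```bash
cat >> h.py <<'E'
def down(yaw_deg):  # tool down, x axis at yaw (deg) in world
    return Rot.from_euler('z',yaw_deg,degrees=True)*Rot.from_matrix(np.diag([1,-1,-1.]))
def goto(p,R,p0=None,R0=None):
    st=monitor.get_state()
    p0=st['tool_pos'] if p0 is None else np.array(p0); R0=Rot.from_rotvec(st['eef_rot']) if R0 is None else R0
    sh=R0.inv().apply(np.array(p)-p0)*100; rv=(R0.inv()*R).as_rotvec()
    print('move',np.round(sh,2).tolist(),np.round(rv,3).tolist(),'rows~',round(max(np.linalg.norm(sh)/6.25,np.degrees(np.linalg.norm(rv))/10.7),1))
def stt():
    st=monitor.get_state();M=Rot.from_rotvec(st['eef_rot']).as_matrix()
    print('t',round(st['t'],2),'p',np.round(st['tool_pos'],4),'q',np.round(st['joint_positions'],2),'x',np.round(M[:,0],3),'z',np.round(M[:,2],3),'F',np.round(st['contact_force'],1),'w',round(st['grip_width'],4))
E
python3 - <<'E'
from h import *
stt()
for y in (9.8,189.8): goto([.584,-.032,.15],down(y))
E
```

```text
t 0.15 p [0.2094 0.5886 0.205 ] q [-1.27  0.42 -0.01  1.61  0.    1.11 -0.05] x [ 0.335  0.942 -0.001] z [-0.    -0.001 -1.   ] F [-0.3 -0.3  0.3] w 0.094
move [-45.9, 56.09, 5.55] [0.001, 0.001, 1.058] rows~ 11.6
move [-45.9, 56.09, 5.55] [-0.001, 0.001, -2.084] rows~ 11.6
```

Call:
step_arm --pt "-45.9 56.1 0 0 0 1.058 100" --pt "-45.9 56.1 0 0 0 1.058 100" --pt "-45.9 56.1 0 0 0 1.058 100" --pt "-45.9 56.1 0 0 0 1.058 100" --pt "-45.9 56.1 0 0 0 1.058 100" --pt "-45.9 56.1 0 0 0 1.058 100" --pt "-45.9 56.1 0 0 0 1.058 100" --pt "-45.9 56.1 0 0 0 1.058 100" --pt "-45.9 56.1 0 0 0 1.058 100" --pt "-45.9 56.1 0 0 0 1.058 100" --pt "-45.9 56.1 0 0 0 1.058 100" --pt "-45.9 56.1 0 0 0 1.058 100"

```text
t: 1.65
tool_pos: [0.585, -0.0347, 0.2053]
eef_rot: [3.13, 0.265, -0.0]
contact_force: [0.2, 0.6, 0.3]
grip_width: 0.0937
```

```bash
python3 - <<'E'
from h import *
stt(); goto([.584,-.032,.07],down(9.8)); snap('wrist','w1')
E
```

```text
t 1.65 p [ 0.585  -0.0347  0.2053] q [-0.41  0.38  0.53  1.73 -0.22  1.09  0.36] x [ 0.986  0.168 -0.   ] z [-0.    -0.001 -1.   ] F [0.2 0.6 0.3] w 0.0937
move [-0.05, -0.3, 13.53] [0.001, 0.0, -0.002] rows~ 2.2
```

View wrist.

View pics/w1.png

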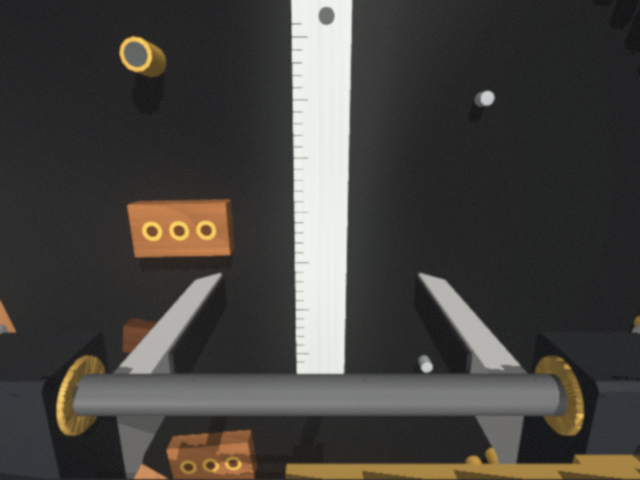

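The wrist view shows the ruler centred at about x=320 with its ticks on the robot side, and the pins at (485,98) and (426,364). I'll measure the pins from here and then descend.

```bash
python3 - <<'E'
from h import *
s=load('w1')
for uv in [(487,98),(427,362)]: print(onplane(s,*uv,.032).round(4))
W=world(s)
for uv in [(320,200),(180,230),(400,200),(487,98)]: print(W[uv[1],uv[0]].round(4))
for v in (150,300):
  r=s['frame'][v].min(-1).astype(int); i=np.where(r[260:400]>120)[0]+260; print(v,i[0],i[-1], onplane(s,i[0]-.5,v,.026).round(4), onplane(s,i[-1]+.5,v,.026).round(4))
E
```

```text
[0.7093 0.0931 0.032 ]
[ 0.7197 -0.166   0.032 ]
[ 0.5827 -0.0191  0.0257]
[ 0.4602 -0.0658  0.0393]
[ 0.6585 -0.0077  0.0172]
[0.7093 0.0931 0.0319]
150 293 348 [0.5506 0.0217 0.026 ] [0.6005 0.0302 0.026 ]
300 295 345 [ 0.5744 -0.1231  0.026 ] [ 0.6248 -0.1146  0.026 ]
```

Call:
step_arm --pt "0 -0.3 6 0 0 0 100" --pt "0 -0.3 12 0 0 0 100" --pt "0 -0.3 16.5 0 0 0 100" --pt "0 -0.3 18.4 0 0 0 100" --pt "0 -0.3 18.4 0 0 0 100"

```text
t: 2.33
tool_pos: [0.5837, -0.0288, 0.0213]
eef_rot: [3.13, 0.268, -0.001]
contact_force: [-0.1, -0.5, -0.6]
grip_width: 0.094
```

Call:
step_arm --pt "0 0 0.13 0 0 0 100" --pt "0 0 0.13 0 0 0 40" --pt "0 0 0.13 0 0 0 40" --pt "0 0 0.13 0 0 0 40" --pt "0 0 0.13 0 0 0 40" --pt "0 0 0.13 0 0 0 40" --force 25

```text
t: 3.08
tool_pos: [0.5838, -0.0287, 0.0203]
eef_rot: [3.13, 0.268, 0.0]
contact_force: [0.4, 1.0, 1.1]
grip_width: 0.0496
```

```bash
python3 - <<'E'
from h import *
stt(); goto([.680,-.036,.0205],down(2.6));goto([.6845,-.036,.0205],down(2.3))
E
```

```text
t 3.08 p [ 0.5838 -0.0287  0.0203] q [-0.33  0.62  0.43  1.86 -0.37  0.74  0.47] x [0.985 0.17  0.   ] z [ 0. -0. -1.] F [0.4 1.  1.1] w 0.0496
move [9.36, 2.36, -0.02] [0.0, -0.0, 0.126] rows~ 1.5
move [9.8, 2.43, -0.02] [0.0, -0.0, 0.131] rows~ 1.6
```

Call:
step_arm --pt "2 0.5 -0.1 0 0 0.03 40" --pt "4.5 1.1 -0.1 0 0 0.065 40" --pt "7 1.75 -0.1 0 0 0.1 40" --pt "9.3 2.36 -0.05 0 0 0.128 40" --pt "9.3 2.36 0 0 0 0.128 40"

```text
t: 3.7
tool_pos: [0.6808, -0.0364, 0.0202]
eef_rot: [3.14, 0.068, 0.003]
contact_force: [4.6, 1.3, 4.4]
grip_width: 0.0494
```

```bash
python3 - <<'E'
from h import *
stt(); snap('wrist','w2'); snap('scene','s2')
E
```

```text
t 3.7 p [ 0.6808 -0.0364  0.0202] q [-0.3   0.77  0.45  1.59 -0.41  0.87  0.35] x [0.999 0.043 0.002] z [ 0.002 -0.001 -1.   ] F [4.6 1.3 4.4] w 0.0494
```

View pics/w2.png

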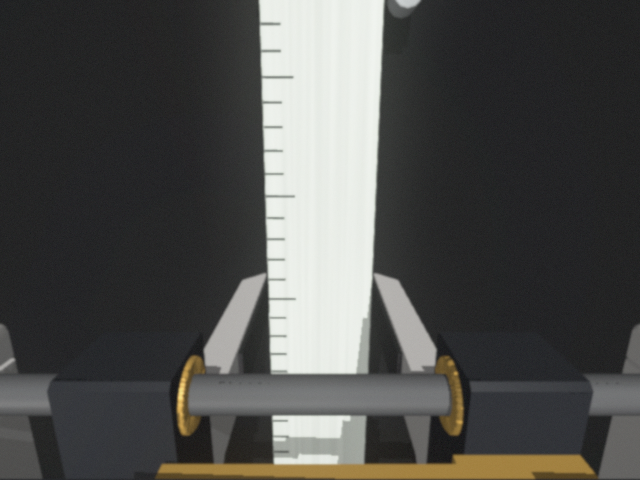

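View pics/s2.png

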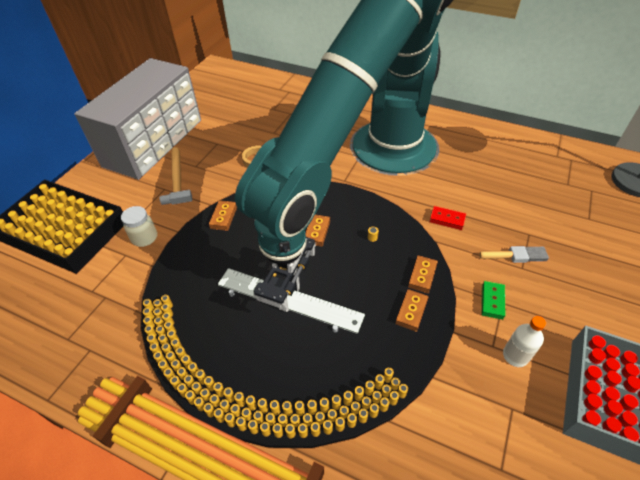

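Call:
step_arm --pt "0.15 0 0 0 0 0 40" --pt "0.3 0 0 0 0 0 40" --pt "0.45 0 0 0 0 0 40" --pt "0.45 0 0 0 0 0 40"

```text
t: 4.3
tool_pos: [0.6827, -0.036, 0.0203]
eef_rot: [-3.141, -0.068, 0.002]
contact_force: [-5.0, 0.1, 4.9]
grip_width: 0.0497
```

```bash
python3 - <<'E'
from h import *
stt(); print(monitor.get_state()['torque']); snap('scene','s3')
E
```

```text
t 4.3 p [ 0.6827 -0.036   0.0203] q [-0.3   0.77  0.45  1.59 -0.41  0.88  0.35] x [ 0.999  0.043 -0.002] z [-0.002  0.    -1.   ] F [-5.   0.1  4.9] w 0.0497
[-0.14660647  1.01961957  0.01571184]
```

Call:
step_arm --pt "0.15 0 0 0 0 0 40" --pt "0.3 0 0 0 0 0 40" --pt "0.3 0 0 0 0 0 40"

```text
t: 4.72
tool_pos: [0.6843, -0.0361, 0.0196]
eef_rot: [-3.141, -0.067, 0.008]
contact_force: [-17.0, -0.9, 11.1]
grip_width: 0.0496
```

```bash
python3 - <<'E'
from h import *
stt(); print(monitor.get_state()['torque']); s=snap('scene','s3')
c=s['frame'][250:350,200:390]; cv2.imwrite('pics/s3c.png',cv2.resize(c,None,fx=4,fy=4,interpolation=cv2.INTER_CUBIC))
E
```

```text
t 4.72 p [ 0.6843 -0.0361  0.0196] q [-0.3   0.78  0.45  1.58 -0.41  0.89  0.35] x [ 0.999  0.043 -0.005] z [-0.005  0.    -1.   ] F [-17.   -0.9  11.1] w 0.0496
[-0.23920891  4.16865469  0.15182897]
```

View pics/s3c.png

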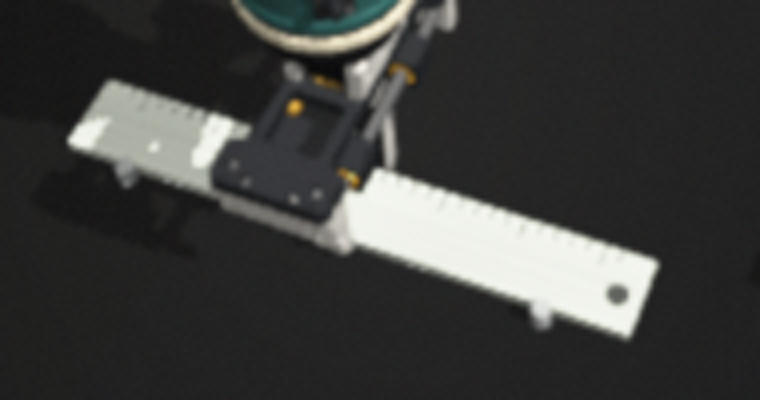

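Call:
step_arm --pt "-0.2 0 0 0 0 0 40" --pt "-0.3 0 0 0 0 0 40" --pt "-0.3 0 0 0 0 0 100" --pt "-0.3 0 0 0 0 0 100" --pt "-0.3 0 0 0 0 0 100" --pt "-0.3 0 0 0 0 0 100" --pt "-0.3 0 -6 0 0 0 100" --pt "-0.3 0 -12 0 0 0 100" --pt "-0.3 0 -18 0 0 0 100" --pt "-0.3 0 -20 0 0 0 100" --pt "-0.3 0 -20 0 0 0 100"

```text
t: 6.15
tool_pos: [0.6843, -0.0359, 0.2212]
eef_rot: [-3.141, -0.068, -0.003]
contact_force: [0.2, 0.6, 0.1]
grip_width: 0.094
```

```bash
python3 - <<'E'
from h import *
stt(); s=snap('wrist','w4')
E
```

```text
t 6.15 p [ 0.6843 -0.0359  0.2212] q [-0.35  0.56  0.54  1.45 -0.3   1.21  0.27] x [0.999 0.043 0.002] z [ 0.002  0.    -1.   ] F [0.2 0.6 0.1] w 0.094
```

View pics/w4.png

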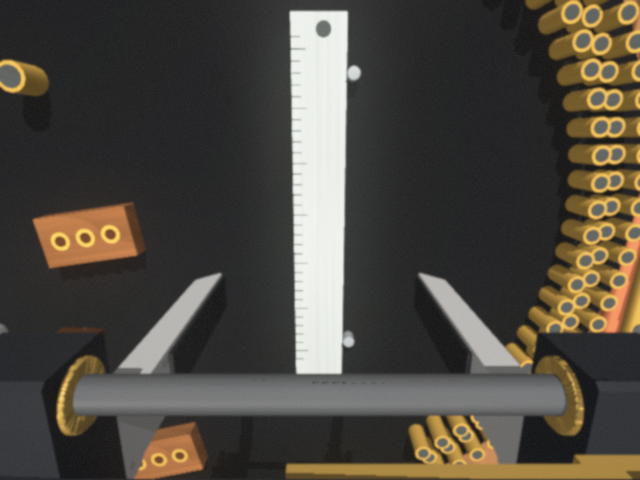

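```bash
cat > se.py <<'E'
from h import *
def ruler(tag,pins=None,v0=40,v1=345):
    s=load(tag);L=[];Rr=[]
    for v in range(v0,v1,4):
        r=s['frame'][v].min(-1).astype(float); i=np.where(r[262:380]>120)[0]+262
        if len(i)<20: continue
        L.append(onplane(s,i[0]-.5,v,.026)[:2]); Rr.append(onplane(s,i[-1]+.5,v,.026)[:2])
    def fit(P):
        P=np.array(P); 
        for _ in range(3):
            c=np.median(P,0); d=P-P.mean(0); u=np.linalg.svd(d)[2][0]; u=u*np.sign(u[1]); n=np.array([u[1],-u[0]]); e=d@n; P=P[np.abs(e)<max(2*e.std(),4e-4)]
        return P.mean(0),u,n
    cl,ul,nl=fit(L);cr,ur,nr=fit(Rr)
    print('L',cl.round(4),'ang',round(np.degrees(np.arctan2(-ul[0],ul[1])),2),'R',cr.round(4),'ang',round(np.degrees(np.arctan2(-ur[0],ur[1])),2),'width',round((cr-cl)@nl,4))
    return cl,ul,nl,cr,ur,nr
E
python3 - <<'E'
from se import *
r=ruler('w4',v1=260); s=load('w4')
for uv in [(355,73),(349,341)]:
    p=onplane(s,*uv,.032); print(p.round(4),'grad-edge to pin',((p[:2]-r[0])@r[2]).round(4))
print('end',onplane(s,319,12,.026), onplane(s,290,12,.026))
E
```

```text
L [0.6556 0.0201] ang 2.38 R [0.7069 0.0218] ang 2.34 width 0.0513
[0.7107 0.093  0.032 ] grad-edge to pin 0.058
[ 0.7217 -0.1712  0.032 ] grad-edge to pin 0.0581
end [0.67675041 0.1415054  0.026     ] [0.65166087 0.14043194 0.026     ]
```

```bash
python3 - <<'E'
from h import *
goto([.62,-.036,.25],down(-87.6))
E
```

```text
move [-6.36, -0.25, -3.05] [0.0, 0.0, 1.572] rows~ 8.4
```

Call:
step_arm --pt "-6.4 -0.3 -3 0 0 1.57 100" --pt "-6.4 -0.3 -3 0 0 1.57 100" --pt "-6.4 -0.3 -3 0 0 1.57 100" --pt "-6.4 -0.3 -3 0 0 1.57 100" --pt "-6.4 -0.3 -3 0 0 1.57 100" --pt "-6.4 -0.3 -3 0 0 1.57 100" --pt "-6.4 -0.3 -3 0 0 1.57 100" --pt "-6.4 -0.3 -3 0 0 1.57 100" --pt "-6.4 -0.3 -3 0 0 1.57 100" --pt "-6.4 -0.3 -3 0 0 1.57 100"

```text
t: 7.45
tool_pos: [0.6192, -0.0355, 0.2485]
eef_rot: [2.268, -2.17, -0.002]
contact_force: [0.1, -0.7, -0.1]
grip_width: 0.094
```

```bash
python3 - <<'E'
from h import *
stt()
E
```

```text
t 7.45 p [ 0.6192 -0.0355  0.2485] q [-0.64  0.51  0.92  1.6  -0.43  1.25 -1.17] x [ 0.044 -0.999  0.001] z [-0.002 -0.001 -1.   ] F [ 0.1 -0.7 -0.1] w 0.094
```

Call:
step_arm --pt "0 0 0 0.18 0 0 100" --pt "0 0 0 0.36 0 0 100" --pt "0 0 0 0.54 0 0 100" --pt "0 0 0 0.7 0 0 100" --pt "0 0 0 0.7 0 0 100"

```text
t: 8.07
tool_pos: [0.6172, -0.0356, 0.2483]
eef_rot: [-1.851, 1.77, -0.644]
contact_force: [0.6, 0.2, 0.2]
grip_width: 0.0943
```

```bash
python3 - <<'E'
from h import *
stt()
E
```

```text
t 8.07 p [ 0.6172 -0.0356  0.2483] q [-0.86  0.07  0.94  2.19 -0.54  0.25 -0.98] x [ 0.045 -0.999 -0.001] z [ 0.643  0.029 -0.766] F [0.6 0.2 0.2] w 0.0943
```

Call:
step_arm --pt "0 0 0 0.1 0 0 100" --pt "0 0 0 0.2 0 0 100" --pt "0 0 0 0.3 0 0 100" --pt "0 0 0 0.3 0 0 100" --pt "0 0 0 0.3 0 0 100"

```text
t: 8.7
tool_pos: [0.6245, -0.0448, 0.2745]
eef_rot: [-1.759, 1.668, -0.685]
contact_force: [0.4, -0.1, -0.1]
grip_width: 0.0938
```

```bash
python3 - <<'E'
from h import *
stt()
E
```

```text
t 8.7 p [ 0.6245 -0.0448  0.2745] q [-0.56  0.02  0.68  2.22 -1.1   0.2  -0.39] x [ 0.071 -0.997 -0.042] z [ 0.73   0.081 -0.679] F [ 0.4 -0.1 -0.1] w 0.0938
```

```bash
python3 - <<'E'
from h import *
goto([.5,.20,.26],down(-87.6))
goto([.6245,-.0448,.2745],down(-87.6))
E
```

```text
move [-25.23, 9.08, -6.13] [-0.823, 0.051, 0.011] rows~ 4.4
move [-0.0, -0.0, 0.0] [-0.823, 0.051, 0.011] rows~ 4.4
```

Call:
step_arm --pt "0 0 0 -0.3 0 0 100" --pt "0 0 0 -0.48 0 0 100" --pt "0 0 0 -0.66 0 0 100" --pt "0 0 0 -0.84 0 0 100" --pt "0 0 0 -1.0 0 0 100" --pt "0 0 0 -1.0 0 0 100"

```text
t: 9.45
tool_pos: [0.6237, -0.046, 0.2749]
eef_rot: [2.26, -2.104, -0.161]
contact_force: [-1.1, -0.2, 1.4]
grip_width: 0.0939
```

```bash
python3 - <<'E'
from h import *
stt();goto([.505,.22,.27],down(-87.6))
E
```

```text
t 9.45 p [ 0.6237 -0.046   0.2749] q [-0.44  0.52  0.72  1.45 -0.34  1.42 -1.2 ] x [ 0.069 -0.997 -0.042] z [-0.11   0.034 -0.993] F [-1.1 -0.2  1.4] w 0.0939
move [-27.31, 9.76, 2.71] [0.108, 0.041, 0.03] rows~ 4.7
```

Call:
step_arm --pt "-27.3 9.8 2.7 0.108 0.041 0.03 100" --pt "-27.3 9.8 2.7 0.108 0.041 0.03 100" --pt "-27.3 9.8 2.7 0.108 0.041 0.03 100" --pt "-27.3 9.8 2.7 0.108 0.041 0.03 100" --pt "-27.3 9.8 2.7 0.108 0.041 0.03 100" --pt "-27.3 9.8 2.7 0.108 0.041 0.03 100" --pt "-27.3 9.8 2.7 0.108 0.041 0.03 100"

```text
t: 10.32
tool_pos: [0.5052, 0.2193, 0.2692]
eef_rot: [-2.262, 2.172, -0.009]
contact_force: [-0.6, -1.0, 0.6]
grip_width: 0.0942
```

```bash
python3 - <<'E'
from meas import *
stt();snap('wrist','w5');snap('scene','s5')
for t in ['w5','s5']:
  for r in clusters(t,.033,.045,lambda f,W:(W[...,0]>.35)&(W[...,0]<.75)&(np.abs(W[...,1])<.36),150): print(t,r)
E
```

```text
t 10.32 p [0.5052 0.2193 0.2692] q [-1.04  0.27  0.69  1.75 -0.18  1.19 -1.83] x [ 0.041 -0.999  0.   ] z [ 0.008 -0.    -1.   ] F [-0.6 -1.   0.6] w 0.0942
w5 ([305.0, 120.0], 4471, [594.9, 237.6], [90.0, 49.4], 0.8, np.float64(37.9))
w5 ([307.0, 224.0], 3696, [485.7, 233.0], [90.5, 49.7], 2.6, np.float64(37.9))
w5 ([573.0, 259.0], 3641, [458.2, -66.2], [91.2, 51.4], 10.7, np.float64(37.9))
s5 ([222.0, 214.0], 450, [514.0, -328.9], [92.5, 51.4], 14.9, np.float64(37.2))
s5 ([316.0, 229.0], 493, [460.2, -68.3], [93.5, 50.7], 9.9, np.float64(37.3))
s5 ([423.0, 273.0], 618, [487.8, 230.0], [93.2, 49.9], 3.4, np.float64(36.7))
s5 ([412.0, 309.0], 745, [596.4, 235.5], [94.1, 50.0], 0.6, np.float64(36.8))
```

View pics/w5.png

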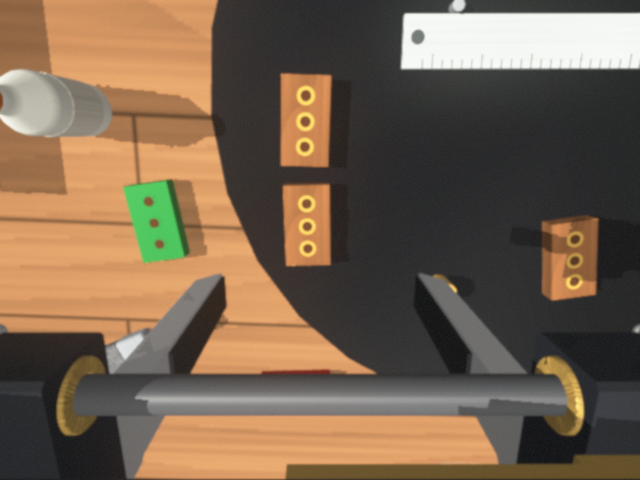

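```bash
cat >> h.py <<'E'
def tilt(yaw_deg,fw_deg): # jaw x axis at yaw-90 ; fw>0 leans pointing forward (+x)
    return down(yaw_deg-90)*Rot.from_euler('x',fw_deg,degrees=True)
def pick(c,yaw,fw,e=.022,z=.027,back=0.):
    l=np.array([np.cos(np.radians(yaw)),np.sin(np.radians(yaw)),0]); R=tilt(yaw,fw)
    p=np.array([c[0],c[1],z])+e*l; p[2]=z
    return p-R.apply([0,0,back]),R
E
python3 - <<'E'
from h import *
p,R=pick((.595,.2375),.8,-50,back=.1); print(p,R.as_matrix()[:,2]); goto(p,R)
E
```

```text
[0.69359483 0.23887673 0.09127876] [-0.76596977 -0.01069565 -0.64278761]
move [-1.28, -18.72, 17.96] [-0.881, -0.01, 0.024] rows~ 4.7
```

Call:
step_arm --pt "-0.3 -5 3 -0.18 0 0 100" --pt "-0.6 -10 6 -0.36 0 0 100" --pt "-1 -15 10 -0.54 -0.01 0.02 100" --pt "-1.3 -18.7 14 -0.7 -0.01 0.02 100" --pt "-1.3 -18.7 18 -0.88 -0.01 0.024 100" --pt "-1.3 -18.7 18 -0.88 -0.01 0.024 100" --pt "-1.3 -18.7 18 -0.88 -0.01 0.024 100"

```text
t: 11.3
tool_pos: [0.6602, 0.2504, 0.1151]
eef_rot: [1.88, -1.761, -0.595]
contact_force: [-0.8, 1.0, -1.0]
grip_width: 0.094
```

```bash
python3 - <<'E'
from h import *
stt()
p,R=pick((.595,.2375),.8,-50); goto(p,R); snap('side','d6')
E
```

```text
t 11.3 p [0.6602 0.2504 0.1151] q [-0.36  1.13  0.07  0.71 -0.21  1.95 -1.83] x [ 0.072 -0.997  0.017] z [-0.619 -0.058 -0.784] F [-0.8  1.  -1. ] w 0.094
move [0.79, -2.04, 9.65] [-0.203, -0.053, 0.029] rows~ 1.6
```

View pics/d6.png

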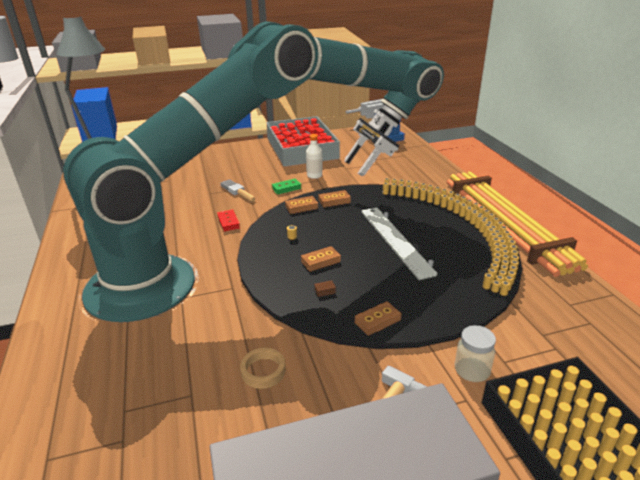

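```bash
python3 - <<'E'
from h import *
for b in (.06,0):
  p,R=pick((.595,.2375),.8,-44,e=.02,back=b); goto(p,R)
E
```

```text
move [1.43, -2.54, 3.9] [-0.099, -0.049, 0.039] rows~ 0.8
move [1.13, -1.95, 9.86] [-0.099, -0.049, 0.039] rows~ 1.6
```

Call:
step_arm --pt "1.4 -2.5 3.9 -0.099 -0.049 0.039 100" --pt "1.4 -2.5 3.9 -0.099 -0.049 0.039 100" --pt "1.4 -2.5 3.9 -0.099 -0.049 0.039 100"

```text
t: 11.72
tool_pos: [0.6577, 0.2375, 0.0741]
eef_rot: [1.783, -1.764, -0.701]
contact_force: [-0.1, 1.0, 0.1]
grip_width: 0.0941
```

```bash
python3 - <<'E'
from h import *
stt()
p,R=pick((.595,.2375),.8,-44,e=.02); goto(p,R)
E
```

```text
t 11.72 p [0.6577 0.2375 0.0741] q [-0.31  1.22  0.05  0.66 -0.25  1.99 -1.86] x [ 0.012 -1.     0.004] z [-0.689 -0.011 -0.725] F [-0.1  1.   0.1] w 0.0941
move [-0.1, -0.15, 6.36] [-0.007, -0.001, -0.004] rows~ 1.0
```

Call:
step_arm --pt "-0.1 -0.15 2 0 0 0 100" --pt "-0.1 -0.15 4 0 0 0 100" --pt "-0.1 -0.15 6.3 0 0 0 100" --pt "-0.1 -0.15 6.3 0 0 0 100"

```text
t: 12.22
tool_pos: [0.6147, 0.2392, 0.0288]
eef_rot: [1.785, -1.763, -0.701]
contact_force: [-0.2, 0.1, 0.1]
grip_width: 0.0939
```

```bash
python3 - <<'E'
from h import *
stt()
p,R=pick((.595,.2375),.8,-44,e=.02); goto(p,R); snap('wrist','w7')
E
```

```text
t 12.22 p [0.6147 0.2392 0.0288] q [-0.33  1.17  0.04  0.88 -0.24  1.83 -1.83] x [ 0.014 -1.     0.003] z [-0.689 -0.012 -0.725] F [-0.2  0.1  0.1] w 0.0939
move [0.15, -0.14, 0.11] [-0.008, -0.002, -0.002] rows~ 0.0
```

View pics/w7.png

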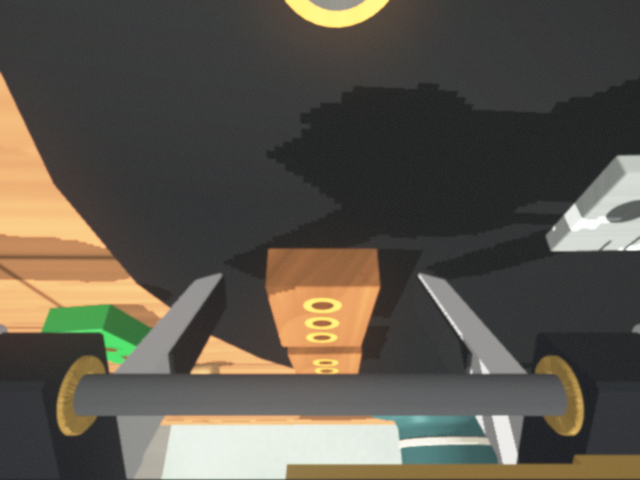

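Call:
step_arm --pt "0.1 -0.1 0.1 -0.05 0 0 100" --pt "0.1 -0.1 0.1 -0.1 0 0 100" --pt "0.1 -0.1 0.1 -0.1 0 0 40" --pt "0.1 -0.1 0.1 -0.1 0 0 40" --pt "0.1 -0.1 0.1 -0.1 0 0 40" --pt "0.1 -0.1 0.1 -0.1 0 0 40" --pt "0.1 -0.1 0.1 -0.1 0 0 40" --force 25

```text
t: 13.15
tool_pos: [0.6148, 0.2375, 0.0257]
eef_rot: [1.716, -1.697, -0.777]
contact_force: [-0.3, 0.0, 1.1]
grip_width: 0.0499
```

```bash
python3 - <<'E'
from h import *
stt()
E
```

```text
t 13.15 p [0.6148 0.2375 0.0257] q [-0.31  1.25  0.03  0.76 -0.26  1.96 -1.85] x [ 0.012 -1.     0.003] z [-0.759 -0.011 -0.651] F [-0.3  0.   1.1] w 0.0499
```

```bash
cat >> h.py <<'E'
C=np.array([.6842,-.0384]); AN=2.36
U=np.array([-np.sin(np.radians(AN)),np.cos(np.radians(AN))]); N=np.array([U[1],-U[0]])
def place(s,h,d,gap,z,fw): # h: TCP dist to bottom face ; returns pose
    p=C-.025*N+s*U-(h+gap)*N
    return np.array([p[0],p[1],z]),tilt(AN,fw)
E
python3 - <<'E'
from h import *
p,R=place(.14,.0077,0,.03,.15,40.6);print(p);goto(p,R)
goto([.60,.2,.2],tilt(AN,0))
E
```

```text
[0.61578824 0.09889939 0.15      ]
move [13.9, 9.45, -8.01] [1.57, -0.001, -0.032] rows~ 8.4
move [3.78, 14.21, -10.18] [0.862, 0.01, -0.028] rows~ 4.6
```

Call:
step_arm --pt "0 3.5 -3 0 0 0 40" --pt "0 7 -6 0 0 0 40" --pt "1 10 -8 0.18 0 0 40" --pt "2 13 -9 0.36 0 0 40" --pt "3 14 -10 0.54 0 0 40" --pt "3.8 14.2 -10.2 0.7 0 -0.02 40" --pt "3.8 14.2 -10.2 0.86 0 -0.03 40" --pt "3.8 14.2 -10.2 0.86 0 -0.03 40"

```text
t: 14.15
tool_pos: [0.5984, 0.1999, 0.201]
eef_rot: [-2.261, 2.172, 0.01]
contact_force: [0.6, -0.1, -1.1]
grip_width: 0.0495
```

```bash
python3 - <<'E'
from h import *
stt()
p,R=place(.14,.0077,0,.03,.15,40.6);print(p);goto(p,R)
E
```

```text
t 14.15 p [0.5984 0.1999 0.201 ] q [-0.2   0.44 -0.22  1.6   0.1   1.11 -1.98] x [ 0.04  -0.999 -0.009] z [ 0.     0.009 -1.   ] F [ 0.6 -0.1 -1.1] w 0.0495
[0.61578824 0.09889939 0.15      ]
move [10.21, -1.32, 5.01] [0.708, 0.008, -0.004] rows~ 3.8
```

Call:
step_arm --pt "3 -0.4 1 0.18 0 0 40" --pt "6 -0.8 2 0.36 0 0 40" --pt "10.2 -1.3 3 0.54 0 0 40" --pt "10.2 -1.3 4 0.708 0.008 -0.004 40" --pt "10.2 -1.3 5 0.708 0.008 -0.004 40" --pt "10.2 -1.3 5 0.708 0.008 -0.004 40"

```text
t: 14.9
tool_pos: [0.6223, 0.0981, 0.1705]
eef_rot: [-1.878, 1.791, -0.628]
contact_force: [1.0, -0.8, -1.2]
grip_width: 0.0497
```

```bash
python3 - <<'E'
from h import *
stt()
for g,z in ((.03,.15),(.01,.1),(.004,.0845)):
  p,R=place(.14,.0077,0,g,z,40.6);goto(p,R)
snap('side','d8');snap('scene','s8')
E
```

```text
t 14.9 p [0.6223 0.0981 0.1705] q [-0.24  0.22 -0.05  2.18  1.08  0.19 -2.83] x [ 0.044 -0.999  0.008] z [ 0.618  0.021 -0.786] F [ 1.  -0.8 -1.2] w 0.0497
move [-0.12, 1.78, 1.21] [0.042, -0.004, 0.007] rows~ 0.3
move [-0.16, 3.3, 6.38] [0.042, -0.004, 0.007] rows~ 1.1
move [-0.17, 3.78, 7.97] [0.042, -0.004, 0.007] rows~ 1.4
```

View pics/d8.png

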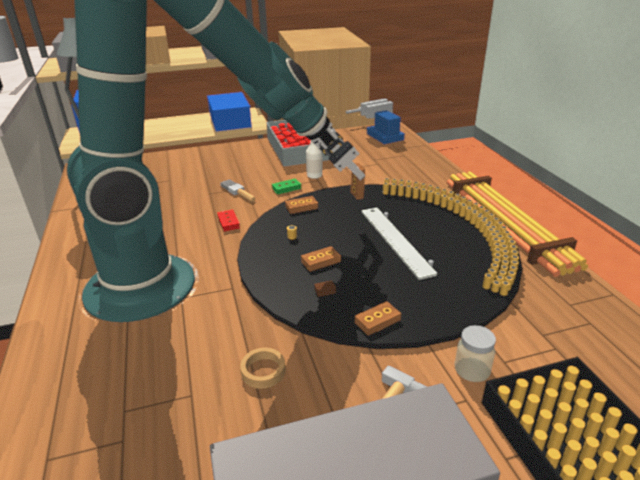

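```bash
python3 - <<'E'
from h import *
print(monitor.get_state()['joint_positions'])
p,R=pick((.53,.09),2.4,-15,e=.02,z=.17);print(p);goto(p,R)
E
```

```text
[-0.23909749  0.21709017 -0.05361554  2.18300636  1.07356679  0.19072559
 -2.82087484]
[0.54998246 0.09083751 0.17      ]
move [0.41, 5.7, -4.43] [-0.927, -0.008, 0.004] rows~ 5.0
```

Call:
step_arm --pt "0.1 1 -1 -0.18 0 0 40" --pt "0.2 2.5 -2 -0.36 0 0 40" --pt "0.3 4 -3 -0.54 0 0 40" --pt "0.4 5.7 -4.4 -0.72 0 0 40" --pt "0.4 5.7 -4.4 -0.9 -0.01 0 40" --pt "0.4 5.7 -4.4 -0.927 -0.01 0 40"

```text
t: 15.75
tool_pos: [0.5504, 0.0924, 0.1718]
eef_rot: [2.126, -2.042, -0.277]
contact_force: [-0.6, -0.2, -1.1]
grip_width: 0.0501
```

```bash
python3 - <<'E'
from h import *
stt()
p,R=pick((.53,.09),2.4,-49.4,e=.02,z=.06);print(p);goto(p,R)
E
```

```text
t 15.75 p [0.5504 0.0924 0.1718] q [ 0.11  0.53 -0.43  1.6   0.14  1.31 -1.87] x [ 0.039 -0.999 -0.01 ] z [-0.257 -0.001 -0.966] F [-0.6 -0.2 -1.1] w 0.0501
[0.54998246 0.09083751 0.06      ]
move [0.26, -2.83, 10.82] [-0.602, 0.01, 0.003] rows~ 3.2
```

Call:
step_arm --pt "0.1 -0.5 2 -0.18 0 0 40" --pt "0.1 -1 4.5 -0.36 0 0 40" --pt "0.2 -2 8 -0.54 0.01 0 40" --pt "0.26 -2.8 10.8 -0.602 0.01 0 40" --pt "0.26 -2.8 10.8 -0.602 0.01 0 40"

```text
t: 16.38
tool_pos: [0.5487, 0.0902, 0.0555]
eef_rot: [1.74, -1.664, -0.764]
contact_force: [-0.5, -0.6, 0.5]
grip_width: 0.05
```

```bash
python3 - <<'E'
from h import *
stt()
p,R=pick((.53,.09),2.4,-49.4,e=.02,z=.0265);print(p);goto(p,R)
E
```

```text
t 16.38 p [0.5487 0.0902 0.0555] q [ 0.02  1.05 -0.36  1.17  0.12  1.81 -1.85] x [ 0.046 -0.999  0.002] z [-0.759 -0.036 -0.65 ] F [-0.5 -0.6  0.5] w 0.05
[0.54998246 0.09083751 0.0265    ]
move [-0.06, -2.29, 1.79] [0.001, -0.004, 0.001] rows~ 0.5
```

Next I'll lower the slab flat, release it, and back out along the tool axis.

Call:
step_arm --pt "0 -1.2 0.9 0 0 0 40" --pt "0 -2.3 1.8 0 0 0 40" --pt "0 -2.3 1.8 0 0 0 40" --pt "0 -2.3 1.8 0 0 0 100" --pt "0 -2.3 1.8 0 0 0 100" --pt "0 -2.3 1.8 0 0 0 100" --pt "0 -2.3 -4 0 0 0 100" --pt "0 -2.3 -9 0 0 0 100" --pt "0 -1 -14 0.18 0 0 100" --pt "0 -1 -17 0.36 0 0 100"

```text
t: 17.62
tool_pos: [0.6867, 0.0971, 0.1645]
eef_rot: [1.989, -1.896, -0.468]
contact_force: [0.7, -0.3, 0.3]
grip_width: 0.0937
```

```bash
python3 - <<'E'
from h import *
stt()
goto([.50,.05,.25],down(90+2.4))
E
```

```text
t 17.62 p [0.6867 0.0971 0.1645] q [-0.1   0.92 -0.14  0.94  0.04  1.77 -1.73] x [ 0.049 -0.999  0.003] z [-0.468 -0.026 -0.883] F [ 0.7 -0.3  0.3] w 0.0937
move [3.82, 20.68, 1.31] [0.008, 0.757, -3.043] rows~ 16.8
```

```bash
python3 - <<'E'
from h import *
goto([.50,.05,.25],tilt(2.4,0))
E
```

```text
move [3.82, 20.68, 1.31] [0.488, -0.005, 0.006] rows~ 3.4
```

Call:
step_arm --pt "0.6 3 -3 0.18 0 0 100" --pt "1.8 9 -3 0.36 0 0 100" --pt "3 15 -1 0.488 0 0 100" --pt "3.8 20.7 1.3 0.488 0 0 100" --pt "3.8 20.7 1.3 0.488 0 0 100"

```text
t: 18.25
tool_pos: [0.4958, 0.0492, 0.2507]
eef_rot: [2.271, -2.163, -0.001]
contact_force: [0.5, -0.1, 1.2]
grip_width: 0.0941
```

Call:
step_arm --pt "0 0 0 0 0 -0.18 100" --pt "0 0 0 0 0 -0.5 100" --pt "0 0 0 0 0 -0.9 100" --pt "0 0 0 0 0 -1.3 100" --pt "0 0 0 0 0 -1.57 100" --pt "0 0 0 0 0 -1.57 100" --pt "0 0 0 0 0 -1.57 100" --pt "0 0 0 0 0 -1.57 100" --pt "0 0 0 0 0 -1.57 100" --pt "0 0 0 0 0 -1.57 100"

```text
t: 19.5
tool_pos: [0.4984, 0.0496, 0.2499]
eef_rot: [3.137, 0.074, -0.011]
contact_force: [1.0, 0.5, -0.2]
grip_width: 0.0939
```

Call:
step_arm --pt "0 0 0 0 0 -1.57 100" --pt "0 0 0 0 0 -1.57 100" --pt "0 0 0 0 0 -1.57 100" --pt "0 0 0 0 0 -1.57 100" --pt "0 0 0 0 0 -1.57 100" --pt "0 0 0 0 0 -1.57 100" --pt "0 0 0 0 0 -1.57 100" --pt "0 0 0 0 0 -1.57 100" --pt "0 0 0 0 0 -1.57 100" --pt "0 0 0 0 0 -1.57 100"

```text
t: 20.75
tool_pos: [0.4984, 0.0496, 0.2498]
eef_rot: [-2.169, -2.269, 0.012]
contact_force: [-0.9, 0.2, -0.3]
grip_width: 0.0943
```

```bash
cat >> h.py <<'E'
def tiltf(yaw_deg,fw_deg): return down(yaw_deg+90)*Rot.from_euler('x',-fw_deg,degrees=True)
E
python3 - <<'E'
from h import *
stt()
goto([.60,0.05,.25],tiltf(2.4,0))
goto([.60,0.05,.25],tiltf(2.4,40))
E
```

```text
t 20.75 p [0.4984 0.0496 0.2498] q [ 0.27  0.18 -0.48  1.84  0.1   1.14  1.37] x [-0.045  0.999 -0.003] z [-0.007 -0.004 -1.   ] F [-0.9  0.2 -0.3] w 0.0943
move [-0.42, 10.15, -0.09] [-0.007, 0.003, 0.003] rows~ 1.6
move [-0.42, 10.15, -0.09] [-0.705, 0.002, 0.004] rows~ 3.8
```

Call:
step_arm --pt "-0.1 2.5 2 -0.18 0 0 100" --pt "-0.2 5 4 -0.36 0 0 100" --pt "-0.3 7.5 7 -0.52 0 0 100" --pt "-0.4 10 10 -0.6 0 0 100" --pt "-0.4 12 12 -0.7 0 0 100" --pt "-0.4 12 12 -0.7 0 0 100"

```text
t: 21.5
tool_pos: [0.6018, 0.0303, 0.1458]
eef_rot: [1.832, 1.88, 0.54]
contact_force: [-0.1, -0.6, -0.3]
grip_width: 0.0939
```

```bash
python3 - <<'E'
from h import *
stt()
goto([.62,0.05,.13],tiltf(2.4,40))
E
```

```text
t 21.5 p [0.6018 0.0303 0.1458] q [ 0.19  0.24 -0.41  2.21  1.17  0.25  0.33] x [-0.01   0.999 -0.052] z [ 0.573 -0.037 -0.818] F [-0.1 -0.6 -0.3] w 0.0939
move [2.03, 0.66, 2.27] [-0.089, 0.06, 0.006] rows~ 0.6
```

Call:
step_arm --pt "2 0.7 2.3 -0.089 0.06 0 100" --pt "2 0.7 2.3 -0.089 0.06 0 100" --pt "2 0.7 2.3 -0.089 0.06 0 100" --pt "2 0.7 2.3 -0.089 0.06 0 100"

```text
t: 22.0
tool_pos: [0.62, 0.0493, 0.1296]
eef_rot: [1.778, 1.866, 0.673]
contact_force: [-0.2, -1.4, -0.1]
grip_width: 0.094
```

```bash
python3 - <<'E'
from h import *
stt()
goto([.64,0.05,.085],tiltf(2.4,41))
E
```

```text
t 22.0 p [0.62   0.0493 0.1296] q [ 0.26  0.32 -0.49  2.24  1.94  0.23 -0.4 ] x [-0.047  0.999 -0.004] z [ 0.641  0.027 -0.767] F [-0.2 -1.4 -0.1] w 0.094
move [-0.01, -1.33, 4.71] [-0.02, -0.0, 0.006] rows~ 0.8
```

Call:
step_arm --pt "0 -0.5 1.6 -0.02 0 0 100" --pt "0 -1 3.2 -0.02 0 0 100" --pt "0 -1.3 4.7 -0.02 0 0 100" --pt "0 -1.3 4.7 -0.02 0 0 100"

```text
t: 22.5
tool_pos: [0.6403, 0.0494, 0.0852]
eef_rot: [1.765, 1.853, 0.686]
contact_force: [0.5, 0.3, 0.3]
grip_width: 0.0939
```

```bash
python3 - <<'E'
from h import *
stt()
E
```

```text
t 22.5 p [0.6403 0.0494 0.0852] q [ 0.35  0.47 -0.59  2.22  2.21  0.37 -0.6 ] x [-0.046  0.999 -0.006] z [ 0.655  0.026 -0.755] F [0.5 0.3 0.3] w 0.0939
```

```bash
python3 - <<'E'
from h import *
goto([.62,.05,.15],tiltf(2.4,38))
goto([.60,.10,.25],tiltf(2.4,0))
E
```

```text
move [0.12, 2.72, -6.23] [0.052, 0.002, 0.007] rows~ 1.1
move [5.14, 7.96, -14.96] [0.715, 0.004, 0.006] rows~ 3.8
```

Call:
step_arm --pt "0.1 2.7 -6.2 0.052 0 0 100" --pt "1 4 -9 0.2 0 0 100" --pt "2.5 6 -12 0.38 0 0 100" --pt "4 7 -14 0.55 0 0 100" --pt "5.1 8 -15 0.715 0 0 100" --pt "5.1 8 -15 0.715 0 0 100" --pt "5.1 8 -15 0.715 0 0 100" --pt "5.1 8 -15 0.715 0 0 100"

```text
t: 23.5
tool_pos: [0.5986, 0.1051, 0.2563]
eef_rot: [2.143, 2.255, 0.029]
contact_force: [-0.9, -0.4, -1.0]
grip_width: 0.094
```

```bash
python3 - <<'E'
from meas import *
stt();snap('wrist','w9')
for t in ['w9']:
  for r in clusters(t,.033,.045,lambda f,W:(W[...,0]>.35)&(W[...,0]<.75)&(np.abs(W[...,1])<.36),150): print(t,r)
E
```

```text
t 23.5 p [0.5986 0.1051 0.2563] q [ 0.33  0.41 -0.74  1.61  0.31  1.21  1.14] x [-0.051  0.999 -0.009] z [ 0.035 -0.008 -0.999] F [-0.9 -0.4 -1. ] w 0.094
w9 ([15.0, 18.0], 1031, [440.9, -187.6], [30.1, 29.2], 89.9, np.float64(35.7))
w9 ([146.0, 47.0], 5311, [461.1, -66.3], [85.6, 50.9], 10.8, np.float64(37.9))
w9 ([460.0, 90.0], 5376, [485.9, 232.0], [90.1, 51.1], 2.9, np.float64(37.9))
w9 ([309.0, 132.0], 4776, [532.0, 88.4], [90.3, 50.0], 2.5, np.float64(37.9))
```

View pics/w9.png

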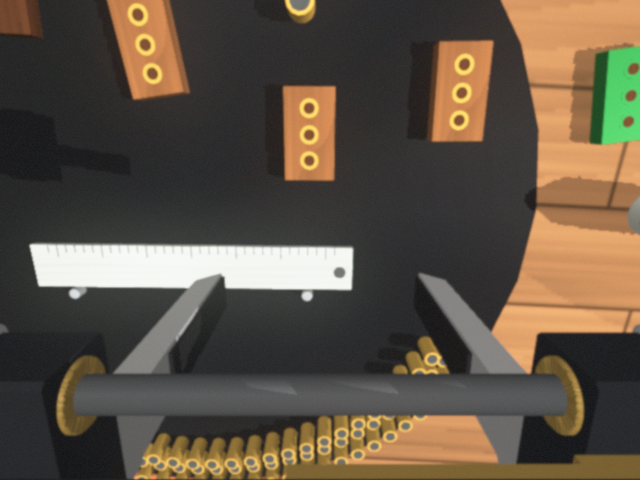

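```bash
cat >> h.py <<'E'
def pickf(c,yaw,fw,e=.02,z=.0265,back=0.):
    p,_=pick(c,yaw,fw,e,z); R=tiltf(yaw,fw); return p-R.apply([0,0,back]),R
def placef(s,h,gap,z,fw):
    p,_=place(s,h,0,gap,z,fw); return p,tiltf(AN,fw)
E
python3 - <<'E'
from h import *
for b in (.08,0):
  p,R=pickf((.532,.0884),2.5,-42,back=b);print(p);goto(p,R)
E
```

```text
[0.60546046 0.09160735 0.08595159]
move [-1.16, 0.13, 17.14] [0.757, 0.008, 0.003] rows~ 4.1
[0.55198096 0.08927239 0.0265    ]
move [-1.09, -5.36, 22.96] [0.757, 0.008, 0.003] rows~ 4.1
```

Call:
step_arm --pt "-0.3 0 4 0.18 0 0 100" --pt "-0.6 0 8 0.36 0 0 100" --pt "-1 0.1 12 0.54 0 0 100" --pt "-1.1 0.1 15 0.72 0 0 100" --pt "-1.1 0.1 17.1 0.757 0.008 0 100" --pt "-1.1 0.1 17.1 0.757 0.008 0 100"

```text
t: 24.3
tool_pos: [0.6066, 0.088, 0.0791]
eef_rot: [-1.771, -1.842, 0.704]
contact_force: [-0.3, 0.5, 0.5]
grip_width: 0.0939
```

```bash
python3 - <<'E'
from h import *
stt()
p,R=pickf((.532,.0884),2.5,-42);goto(p,R)
E
```

```text
t 24.3 p [0.6066 0.088  0.0791] q [ 0.13  1.07 -0.59  1.06  0.3   1.83  1.19] x [-0.042  0.999 -0.006] z [-0.662 -0.032 -0.749] F [-0.3  0.5  0.5] w 0.0939
move [0.39, -0.6, 7.55] [0.009, 0.003, -0.005] rows~ 1.2
```

Call:
step_arm --pt "0.4 -0.6 2.5 0.009 0.003 0 100" --pt "0.4 -0.6 5 0.009 0.003 0 100" --pt "0.4 -0.6 7.5 0.009 0.003 0 100" --pt "0.4 -0.6 7.5 0.009 0.003 0 100" --pt "0.4 -0.6 7.5 0.009 0.003 0 40" --pt "0.4 -0.6 7.5 0.009 0.003 0 40" --pt "0.4 -0.6 7.5 0.009 0.003 0 40" --pt "0.4 -0.6 7.5 0.009 0.003 0 40" --pt "0.4 -0.6 7.5 0.009 0.003 0 40"

```text
t: 25.42
tool_pos: [0.5534, 0.0879, 0.0282]
eef_rot: [-1.77, -1.835, 0.709]
contact_force: [0.5, 0.3, 0.7]
grip_width: 0.0494
```

```bash
python3 - <<'E'
from h import *
stt()
M=Rot.from_rotvec(monitor.get_state()['eef_rot']).as_matrix(); print('back tilt',np.degrees(np.arctan2(-M[0,2],-M[2,2])))
goto([.55,.0884,.15],tiltf(2.5,0))
E
```

```text
t 25.43 p [0.5534 0.0879 0.0282] q [ 0.16  1.06 -0.6   1.26  0.31  1.68  1.16] x [-0.039  0.999 -0.008] z [-0.666 -0.032 -0.745] F [0.5 0.3 0.7] w 0.0494
back tilt 41.80244529004624
move [-0.03, -8.38, -8.85] [-0.73, 0.006, -0.007] rows~ 3.9
```

Call:
step_arm --pt "0 -3 -3.3 0 0 0 40" --pt "0 -6.5 -7 -0.1 0 0 40" --pt "0 -8.4 -8.9 -0.28 0 0 40" --pt "0 -8.4 -8.9 -0.46 0 0 40" --pt "0 -8.4 -8.9 -0.64 0 0 40" --pt "0 -8.4 -8.9 -0.73 0 0 40" --pt "0 -8.4 -8.9 -0.73 0 0 40"

```text
t: 26.3
tool_pos: [0.5493, 0.0883, 0.1512]
eef_rot: [2.172, 2.26, -0.009]
contact_force: [1.1, 0.2, -1.0]
grip_width: 0.0497
```

```bash
python3 - <<'E'
from h import *
stt()
p,R=placef(.14,.0102,.03,.15,48.2);print(p);goto(p,R)
E
```

```text
t 26.3 p [0.5493 0.0883 0.1512] q [ 0.36  0.45 -0.73  1.82  0.36  1.01  1.09] x [-0.039  0.999 -0.009] z [ 0.001 -0.009 -1.   ] F [ 1.1  0.2 -1. ] w 0.0497
[0.61329036 0.09879644 0.15      ]
move [0.8, 6.43, 0.12] [-0.841, 0.009, 0.002] rows~ 4.5
```

Call:
step_arm --pt "0.2 1.5 0 -0.17 0 0 40" --pt "0.4 3 0 -0.34 0 0 40" --pt "0.6 4.5 0 -0.51 0 0 40" --pt "0.8 6.4 0 -0.68 0.01 0 40" --pt "0.8 6.4 0.1 -0.841 0.01 0 40" --pt "0.8 6.4 0.1 -0.841 0.01 0 40" --pt "0.8 6.4 0.1 -0.841 0.01 0 40" --pt "0.8 6.4 0.1 -0.841 0.01 0 40"

```text
t: 27.3
tool_pos: [0.6174, 0.0836, 0.1488]
eef_rot: [1.719, 1.764, 0.704]
contact_force: [0.6, 0.0, -0.9]
grip_width: 0.0496
```

```bash
python3 - <<'E'
from h import *
stt()
for g,z in ((.006,.1),(.006,.085)):
  p,R=placef(.14,.0102,g,z,48.2);print(p);goto(p,R)
E
```

```text
t 27.3 p [0.6174 0.0836 0.1488] q [ 0.06  0.28 -0.41  2.29  2.08  0.39 -0.67] x [-0.009  0.999 -0.039] z [ 0.716 -0.02  -0.698] F [ 0.6  0.  -0.9] w 0.0496
[0.63727001 0.09978472 0.1       ]
move [1.79, -2.05, 4.8] [-0.044, 0.05, 0.007] rows~ 0.9
[0.63727001 0.09978472 0.085     ]
move [1.85, -3.12, 5.84] [-0.044, 0.05, 0.007] rows~ 1.1
```

Call:
step_arm --pt "1.7 -1 1 -0.044 0.05 0 40" --pt "1.7 -1 2 -0.044 0.05 0.007 40" --pt "1.8 -2 4.8 -0.044 0.05 0.007 40" --pt "1.8 -2 4.8 -0.044 0.05 0.007 40" --pt "1.8 -2 4.8 -0.044 0.05 0.007 40"

```text
t: 27.92
tool_pos: [0.636, 0.0991, 0.1004]
eef_rot: [1.695, 1.765, 0.785]
contact_force: [0.1, 0.4, -1.6]
grip_width: 0.05
```

```bash
python3 - <<'E'
from h import *
stt(); snap('side','d10');s=snap('scene','s10')
p,R=placef(.14,.0102,.006,.0845,48.2);print(p);goto(p,R)
c=s['frame'][200:360,240:460]; cv2.imwrite('pics/s10c.png',cv2.resize(c,None,fx=3.5,fy=3.5,interpolation=cv2.INTER_CUBIC))
E
```

```text
t 27.93 p [0.636  0.0991 0.1004] q [ 0.13  0.45 -0.49  2.28  2.41  0.53 -0.94] x [-0.04   0.999 -0.   ] z [ 0.742  0.03  -0.67 ] F [ 0.1  0.4 -1.6] w 0.05
[0.63727001 0.09978472 0.0845    ]
move [0.04, -1.14, 1.2] [-0.003, 0.0, 0.0] rows~ 0.3
```

View pics/s10c.png

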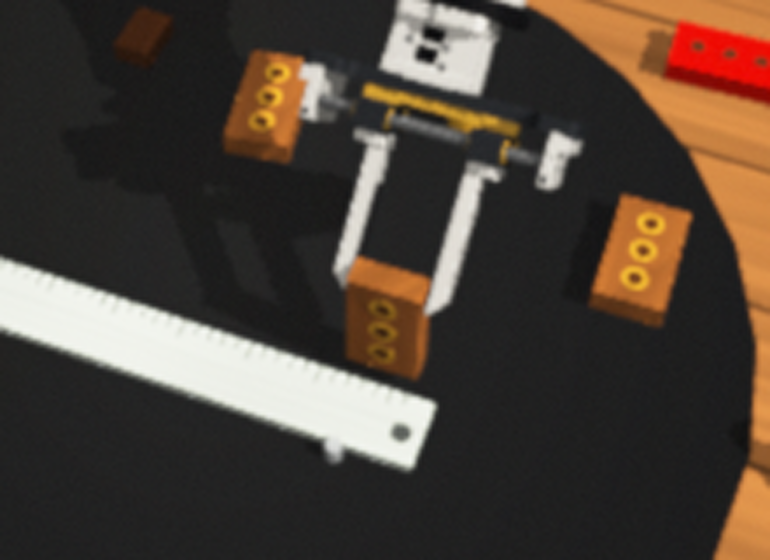

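View pics/d10.png

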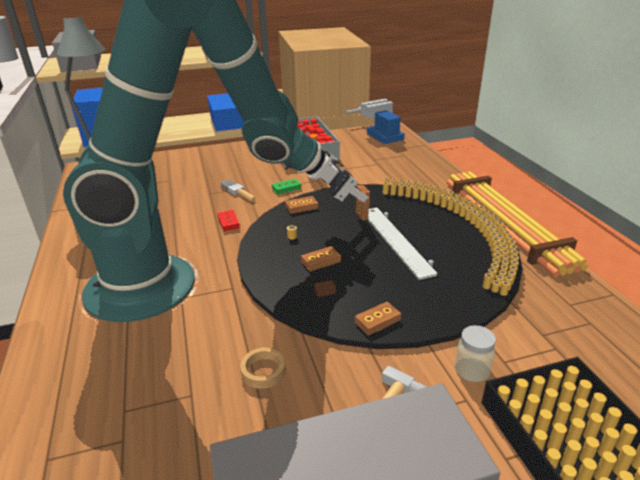

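Call:
step_arm --pt "0 -0.5 0.6 0 0 0 40" --pt "0 -1 1.05 0 0 0 40" --pt "0 -1.14 1.2 0 0 0 40" --pt "0 -1.14 1.2 0 0 0 40"

```text
t: 28.52
tool_pos: [0.6378, 0.1001, 0.0845]
eef_rot: [1.692, 1.765, 0.789]
contact_force: [-3.4, 2.2, 11.9]
grip_width: 0.0496
```

```bash
python3 - <<'E'
from h import *
stt()
p,R=placef(.14,.0102,.0,.0840,48.2);print(p);goto(p,R)
E
```

```text
t 28.52 p [0.6378 0.1001 0.0845] q [ 0.14  0.5  -0.5   2.28  2.45  0.57 -0.96] x [-0.042  0.999  0.   ] z [ 0.744  0.032 -0.667] F [-3.4  2.2 11.9] w 0.0496
[0.64326492 0.10003179 0.084     ]
move [-0.03, 0.33, 0.43] [-0.001, -0.001, 0.001] rows~ 0.1
```

Call:
step_arm --pt "0 0.08 -0.06 0 0 0 40" --pt "0 0.2 0.09 0 0 0 40" --pt "0 0.3 0.2 0 0 0 40" --pt "0 0.36 0.27 0 0 0 40" --pt "0 0.36 0.27 0 0 0 40"

```text
t: 29.15
tool_pos: [0.6416, 0.0999, 0.0846]
eef_rot: [1.694, 1.766, 0.787]
contact_force: [-3.9, 0.8, 7.4]
grip_width: 0.0502
```

```bash
python3 - <<'E'
from h import *
stt()
p,R=placef(.14,.0102,.0,.0840,48.2);goto(p,R)
E
```

```text
t 29.15 p [0.6416 0.0999 0.0846] q [ 0.14  0.5  -0.5   2.28  2.45  0.56 -0.96] x [-0.042  0.999  0.   ] z [ 0.743  0.031 -0.669] F [-3.9  0.8  7.4] w 0.0502
move [0.01, 0.07, 0.17] [-0.003, -0.001, 0.0] rows~ 0.0
```

Call:
step_arm --pt "0 0.06 -0.03 0 0 0 40" --pt "0 0.12 0.03 0 0 0 40" --pt "0 0.17 0.08 0 0 0 40" --pt "0 0.17 0.08 0 0 0 40"

```text
t: 29.65
tool_pos: [0.643, 0.0997, 0.0848]
eef_rot: [1.695, 1.766, 0.786]
contact_force: [1.3, -0.1, -0.5]
grip_width: 0.0496
```

```bash
python3 - <<'E'
from h import *
stt();s=snap('scene','s11')
c=s['frame'][240:340,300:420]; cv2.imwrite('pics/s11c.png',cv2.resize(c,None,fx=6,fy=6,interpolation=cv2.INTER_CUBIC))
E
```

```text
t 29.65 p [0.643  0.0997 0.0848] q [ 0.14  0.5  -0.49  2.27  2.44  0.56 -0.95] x [-0.041  0.999  0.   ] z [ 0.742  0.031 -0.67 ] F [ 1.3 -0.1 -0.5] w 0.0496
```

View pics/s11c.png

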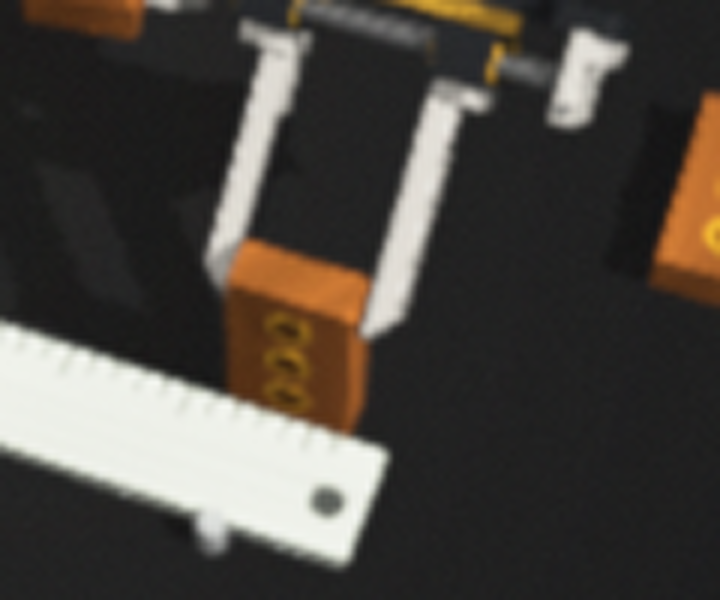

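Call:
step_arm --pt "0 0.05 0.06 0 0 0 40" --pt "0 0.1 0.11 0 0 0 40" --pt "0 0.1 0.11 0 0 0 40"

```text
t: 30.08
tool_pos: [0.6446, 0.0998, 0.0851]
eef_rot: [1.695, 1.766, 0.787]
contact_force: [0.0, -0.3, -0.6]
grip_width: 0.0499
```

```bash
python3 - <<'E'
from h import *
stt()
E
```

```text
t 30.07 p [0.6446 0.0998 0.0851] q [ 0.14  0.5  -0.49  2.27  2.44  0.56 -0.95] x [-0.042  0.999  0.   ] z [ 0.742  0.031 -0.669] F [ 0.  -0.3 -0.6] w 0.0499
```

Call:
step_arm --pt "0 0.05 0.06 0 0 0 40" --pt "0 0.1 0.13 0 0 0 40" --pt "0 0.1 0.13 0 0 0 40"

```text
t: 30.45
tool_pos: [0.646, 0.0999, 0.0848]
eef_rot: [1.695, 1.767, 0.787]
contact_force: [-1.2, -0.6, -0.5]
grip_width: 0.0497
```

```bash
python3 - <<'E'
from h import *
stt()
E
```

```text
t 30.45 p [0.646  0.0999 0.0848] q [ 0.14  0.5  -0.49  2.26  2.44  0.56 -0.95] x [-0.042  0.999  0.001] z [ 0.742  0.031 -0.669] F [-1.2 -0.6 -0.5] w 0.0497
```

Call:
step_arm --pt "0 0.0 0.12 0 0 0 40" --pt "0 0.0 0.12 0 0 0 40" --pt "0 0.0 0.12 0 0 0 75" --pt "0 0.0 0.12 0 0 0 75" --pt "0 0.0 0.12 0 0 0 75" --pt "0 0.0 0.12 0 0 0 75" --pt "0 0 -3 0 0 0 75" --pt "0 0 -7 0 0 0 75" --pt "0 0 -12 0 0 0 100"

```text
t: 31.58
tool_pos: [0.5561, 0.0961, 0.1653]
eef_rot: [1.696, 1.767, 0.786]
contact_force: [-0.3, -0.1, 0.2]
grip_width: 0.0776
```

```bash
python3 - <<'E'
from h import *
stt();s=snap('scene','s12')
c=s['frame'][240:340,300:420]; cv2.imwrite('pics/s12c.png',cv2.resize(c,None,fx=6,fy=6,interpolation=cv2.INTER_CUBIC))
s=snap('wrist','w12')
goto([.54,.10,.25],tiltf(2.4,0))
E
```

```text
t 31.57 p [0.5561 0.0961 0.1653] q [ 0.12  0.16 -0.51  2.43  2.24  0.39 -0.89] x [-0.041  0.999  0.001] z [ 0.742  0.031 -0.67 ] F [-0.3 -0.1  0.2] w 0.0776
move [0.44, 5.03, -6.55] [0.843, 0.0, 0.001] rows~ 4.5
```

View pics/s12c.png

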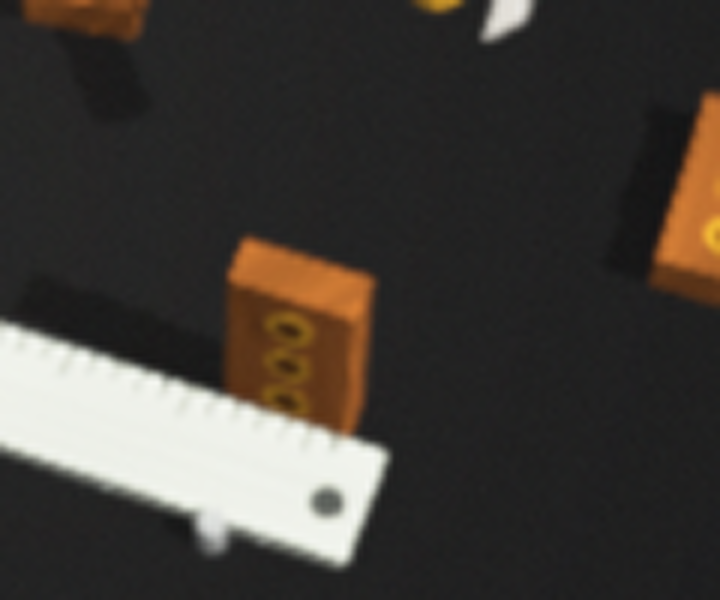

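View pics/w12.png

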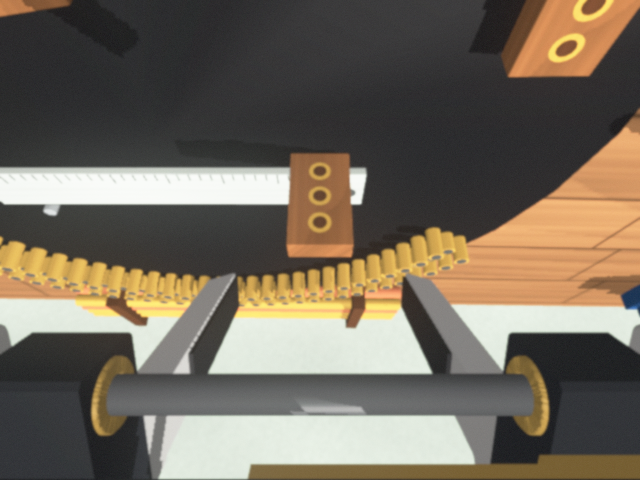

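```bash
python3 - <<'E'
from h import *
goto([.55,.2,.25],tiltf(2.4,0))
E
```

```text
move [10.39, 5.99, -5.49] [0.843, 0.0, 0.001] rows~ 4.5
```

Call:
step_arm --pt "1 2 -6 0.17 0 0 100" --pt "4 3.5 -7 0.34 0 0 100" --pt "7 5 -7 0.51 0 0 100" --pt "10 6 -6 0.68 0 0 100" --pt "10.4 6 -5.5 0.843 0 0 100" --pt "10.4 6 -5.5 0.843 0 0 100" --pt "10.4 6 -5.5 0.843 0 0 100" --pt "10.4 6 -5.5 0.843 0 0 100"

```text
t: 32.67
tool_pos: [0.5511, 0.2055, 0.2486]
eef_rot: [2.107, 2.179, 0.109]
contact_force: [-0.8, -0.5, -0.9]
grip_width: 0.0941
```

```bash
python3 - <<'E'
from meas import *
stt();snap('wrist','w13')
for t in ['w13']:
  rs=clusters(t,.033,.045,lambda f,W:(W[...,0]>.35)&(W[...,0]<.75)&(np.abs(W[...,1])<.36),150)
  for r in rs: print(t,r)
r=[r for r in rs if abs(r[2][1]-232)<40 and r[1]>3000][0]
c=np.array(r[2])/1000; print(c)
for b in (.08,0):
  p,R=pickf(c,2.8,-42,back=b);print(p);goto(p,R)
E
```

```text
t 32.67 p [0.5511 0.2055 0.2486] q [ 0.04  0.3  -0.59  1.74  0.29  1.07  0.95] x [-0.032  0.999 -0.028] z [ 0.128 -0.023 -0.992] F [-0.8 -0.5 -0.9] w 0.0941
w13 ([36.0, 73.0], 5722, [458.5, -66.5], [90.2, 52.0], 10.8, np.float64(37.9))
w13 ([357.0, 114.0], 5336, [486.1, 232.1], [90.1, 50.0], 3.3, np.float64(38.0))
w13 ([229.0, 256.0], 260, [634.3, 102.2], [52.9, 17.5], 72.2, np.float64(39.2))
[0.4861 0.2321]
[0.55954266 0.23569195 0.08595159]
move [3.92, -1.24, 16.01] [0.849, 0.018, -0.03] rows~ 4.6
[0.50607612 0.233077   0.0265    ]
move [3.95, -7.25, 21.3] [0.849, 0.018, -0.03] rows~ 4.6
```

Call:
step_arm --pt "1.5 0 2 0.18 0 0 100" --pt "3 -0.5 5 0.36 0 0 100" --pt "3.9 -1 9 0.54 0 -0.02 100" --pt "3.9 -1.2 13 0.72 0.02 -0.03 100" --pt "3.9 -1.2 16 0.849 0.02 -0.03 100" --pt "3.9 -1.2 16 0.849 0.018 -0.03 100" --pt "3.9 -1.2 16 0.849 0.018 -0.03 100"

```text
t: 33.6
tool_pos: [0.5606, 0.2345, 0.0862]
eef_rot: [-1.773, -1.853, 0.7]
contact_force: [-0.4, -0.1, 1.7]
grip_width: 0.0937
```

```bash
python3 - <<'E'
from h import *
stt()
p,R=pickf((.4861,.2321),3.0,-42);goto(p,R)
E
```

```text
t 33.6 p [0.5606 0.2345 0.0862] q [-0.07  1.02 -0.54  1.13  0.15  1.74  1.06] x [-0.047  0.999 -0.007] z [-0.655 -0.036 -0.755] F [-0.4 -0.1  1.7] w 0.0937
move [0.17, -0.2, 8.08] [0.018, 0.002, -0.009] rows~ 1.3
```

Call:
step_arm --pt "0.15 -0.2 3 0.018 0 -0.009 100" --pt "0.15 -0.2 6 0.018 0 -0.009 100" --pt "0.15 -0.2 8 0.018 0 -0.009 100" --pt "0.15 -0.2 8 0.018 0 -0.009 100" --pt "0.15 -0.2 8 0.018 0 -0.009 40" --pt "0.15 -0.2 8 0.018 0 -0.009 40" --pt "0.15 -0.2 8 0.018 0 -0.009 40" --pt "0.15 -0.2 8 0.018 0 -0.009 40" --pt "0.15 -0.2 8 0.018 0 -0.009 40"

```text
t: 34.72
tool_pos: [0.5063, 0.2325, 0.0263]
eef_rot: [-1.752, -1.846, 0.713]
contact_force: [-0.1, 0.3, 0.2]
grip_width: 0.0493
```

```bash
cat >> h.py <<'E'
def back():
    M=Rot.from_rotvec(monitor.get_state()['eef_rot']).as_matrix(); b=np.degrees(np.arctan2(np.hypot(M[0,2],M[1,2]),-M[2,2])); print('tilt',b.round(2)); return b
E
python3 - <<'E'
from h import *
stt();back()
goto([.53,.16,.17],tiltf(2.5,0))
E
```

```text
t 34.73 p [0.5063 0.2325 0.0263] q [-0.05  1.03 -0.54  1.3   0.15  1.59  1.05] x [-0.053  0.999 -0.002] z [-0.67  -0.037 -0.741] F [-0.1  0.3  0.2] w 0.0493
tilt 42.16
move [-7.39, -8.16, -11.98] [-0.736, 0.005, 0.008] rows~ 3.9
```

Call:
step_arm --pt "0 -3 -3.5 0 0 0 40" --pt "-2 -6.5 -8 -0.1 0 0 40" --pt "-5 -8.2 -12 -0.28 0 0 40" --pt "-7.4 -8.2 -12 -0.46 0 0 40" --pt "-7.4 -8.2 -12 -0.64 0 0 40" --pt "-7.4 -8.2 -12 -0.736 0.005 0.01 40" --pt "-7.4 -8.2 -12 -0.736 0.005 0.01 40"

```text
t: 35.6
tool_pos: [0.529, 0.1597, 0.1712]
eef_rot: [2.172, 2.267, -0.0]
contact_force: [-0.0, -0.2, -1.0]
grip_width: 0.0493
```

```bash
python3 - <<'E'
from h import *
stt()
p,R=placef(.047,.0083,.03,.15,47.8);print(p);goto(p,R)
E
```

```text
t 35.6 p [0.529  0.1597 0.1712] q [ 0.14  0.38 -0.61  1.82  0.26  1.02  1.04] x [-0.043  0.999 -0.002] z [ 0.001 -0.002 -1.   ] F [-0.  -0.2 -1. ] w 0.0493
[0.61901832 0.00595356 0.15      ]
move [-15.74, 8.33, 2.16] [-0.833, 0.001, 0.002] rows~ 4.5
```

Call:
step_arm --pt "-5 1 0 -0.1 0 0 40" --pt "-10 2 0 -0.25 0 0 40" --pt "-15 4 0 -0.42 0 0 40" --pt "-15.7 6 0 -0.6 0 0 40" --pt "-15.7 8.3 1 -0.75 0 0 40" --pt "-15.7 8.3 2.1 -0.833 0 0 40" --pt "-15.7 8.3 2.1 -0.833 0 0 40" --pt "-15.7 8.3 2.1 -0.833 0 0 40" --pt "-15.7 8.3 2.1 -0.833 0 0 40"

```text
t: 36.72
tool_pos: [0.6071, -0.0227, 0.1434]
eef_rot: [1.77, 1.807, 0.583]
contact_force: [0.2, -0.7, -1.1]
grip_width: 0.0494
```

```bash
python3 - <<'E'
from h import *
stt()
p,R=placef(.047,.0083,.006,.095,47.8);print(p);goto(p,R)
E
```

```text
t 36.73 p [ 0.6071 -0.0227  0.1434] q [ 0.5   0.29 -0.64  2.27  1.84  0.28 -0.21] x [ 0.007  0.997 -0.078] z [ 0.645 -0.064 -0.761] F [ 0.2 -0.7 -1.1] w 0.0494
[0.64299796 0.00694184 0.095     ]
move [3.36, -0.24, 5.81] [-0.134, 0.09, 0.019] rows~ 1.1
```

Not converged yet, so I'll finish the rotation before going down.

Call:
step_arm --pt "2 1 1 -0.07 0.05 0.01 40" --pt "3.2 1 1.5 -0.134 0.09 0.02 40" --pt "3.2 1 1.5 -0.134 0.09 0.02 40" --pt "3.2 1 1.5 -0.134 0.09 0.02 40"

```text
t: 37.22
tool_pos: [0.6238, 0.0086, 0.1353]
eef_rot: [1.701, 1.769, 0.784]
contact_force: [-0.2, -0.2, -1.5]
grip_width: 0.0497
```

```bash
python3 - <<'E'
from h import *
stt()
p,R=placef(.047,.0083,.004,.095,47.8);print(p);goto(p,R)
E
```

```text
t 37.23 p [0.6238 0.0086 0.1353] q [ 0.69  0.42 -0.86  2.31  2.43  0.42 -0.72] x [-0.04   0.999  0.003] z [ 0.739  0.032 -0.673] F [-0.2 -0.2 -1.5] w 0.0497
[0.64499627 0.00702419 0.095     ]
move [-0.26, -1.56, 4.27] [-0.002, -0.001, -0.003] rows~ 0.7
```

Call:
step_arm --pt "-0.2 -0.8 2.1 0 0 0 40" --pt "-0.26 -1.56 4.2 0 0 0 40" --pt "-0.26 -2.1 4.8 0 0 0 40" --pt "-0.26 -2.3 4.97 0 0 0 40" --pt "-0.26 -2.3 4.97 0 0 0 40"

```text
t: 37.85
tool_pos: [0.6441, 0.0078, 0.0857]
eef_rot: [1.698, 1.771, 0.784]
contact_force: [-0.6, 0.7, -0.6]
grip_width: 0.0495
```

```bash
python3 - <<'E'
from h import *
stt()
p,R=placef(.047,.0083,-.002,.0838,47.8);print(p);goto(p,R)
E
```

```text
t 37.85 p [0.6441 0.0078 0.0857] q [ 0.65  0.59 -0.83  2.28  2.51  0.55 -0.71] x [-0.043  0.999  0.001] z [ 0.739  0.032 -0.673] F [-0.6  0.7 -0.6] w 0.0495
[0.65099118 0.00727126 0.0838    ]
move [-0.08, 0.32, 0.63] [-0.002, -0.002, 0.0] rows~ 0.1
```

Call:
step_arm --pt "0 0.1 0.2 0 0 0 40" --pt "0 0.2 0.38 0 0 0 40" --pt "0 0.33 0.52 0 0 0 40" --pt "0 0.33 0.52 0 0 0 40"

```text
t: 38.35
tool_pos: [0.6502, 0.0081, 0.0842]
eef_rot: [1.698, 1.771, 0.784]
contact_force: [-2.6, 0.1, 1.0]
grip_width: 0.0498
```

```bash
python3 - <<'E'
from h import *
stt()
E
```

```text
t 38.35 p [0.6502 0.0081 0.0842] q [ 0.64  0.6  -0.82  2.27  2.5   0.54 -0.71] x [-0.043  0.999  0.002] z [ 0.738  0.033 -0.674] F [-2.6  0.1  1. ] w 0.0498
```

Call:
step_arm --pt "0 0.02 0.06 0 0 0 40" --pt "0 0.02 0.06 0 0 0 40" --pt "0 0.02 0.06 0 0 0 75" --pt "0 0.02 0.06 0 0 0 75" --pt "0 0.02 0.06 0 0 0 75" --pt "0 0.02 0.06 0 0 0 75" --pt "0 0 -3 0 0 0 75" --pt "0 0 -7 0 0 0 75" --pt "0 0 -12 0 0 0 100"

```text
t: 39.48
tool_pos: [0.5614, 0.0046, 0.1646]
eef_rot: [1.7, 1.772, 0.784]
contact_force: [0.3, -0.3, 2.3]
grip_width: 0.0773
```

```bash
python3 - <<'E'
from h import *
stt();s=snap('wrist','w14')
goto([.54,-.08,.25],tiltf(10,0))
E
```

```text
t 39.48 p [0.5614 0.0046 0.1646] q [ 0.88  0.24 -1.01  2.43  2.5   0.32 -0.86] x [-0.043  0.999  0.003] z [ 0.738  0.034 -0.674] F [ 0.3 -0.3  2.3] w 0.0773
move [-8.33, 4.6, -7.13] [0.831, 0.059, -0.122] rows~ 4.5
```

View pics/w14.png

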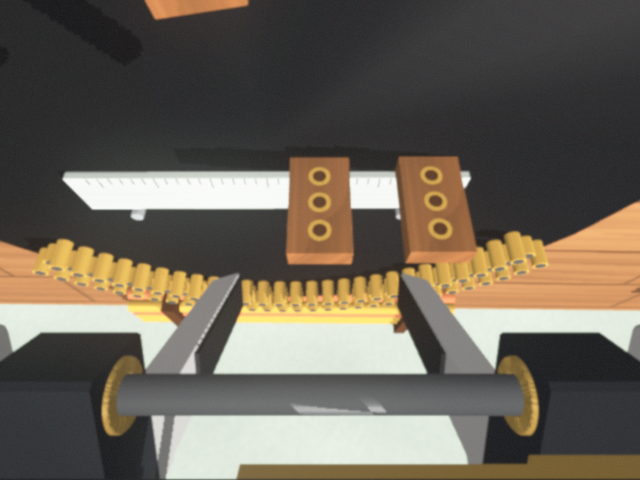

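Call:
step_arm --pt "-1 1.5 -5 0.17 0 -0.02 100" --pt "-3 2.5 -7 0.34 0 -0.05 100" --pt "-6 3.5 -7.5 0.51 0.03 -0.08 100" --pt "-8.3 4.6 -7.1 0.68 0.05 -0.1 100" --pt "-8.3 4.6 -7.1 0.831 0.059 -0.122 100" --pt "-8.3 4.6 -7.1 0.831 0.059 -0.122 100" --pt "-8.3 4.6 -7.1 0.831 0.059 -0.122 100" --pt "-8.3 4.6 -7.1 0.831 0.059 -0.122 100"

```text
t: 40.52
tool_pos: [0.5446, -0.0886, 0.2414]
eef_rot: [1.898, 1.963, 0.137]
contact_force: [-1.3, -1.6, 0.1]
grip_width: 0.094
```

```bash
python3 - <<'E'
from meas import *
stt();snap('wrist','w15')
rs=clusters('w15',.033,.045,lambda f,W:(W[...,0]>.35)&(W[...,0]<.75)&(np.abs(W[...,1])<.4),150)
for r in rs: print(r)
r=[r for r in rs if abs(r[2][1]+66)<45 and r[1]>3000 and r[2][0]<560][0]
c=np.array(r[2])/1000; print(c)
for b in (.08,0):
  p,R=pickf(c,r[4],-42,back=b);print(p);goto(p,R)
E
```

```text
t 40.52 p [ 0.5446 -0.0886  0.2414] q [ 0.81  0.1  -0.87  2.04  0.47  0.72  1.25] x [ 0.006  0.976 -0.218] z [ 0.352 -0.206 -0.913] F [-1.3 -1.6  0.1] w 0.094
([254.0, 13.0], 944, [445.4, -189.2], [18.8, 30.3], 0.8, np.float64(35.9))
([405.0, 46.0], 6221, [466.9, -65.5], [73.9, 50.2], 11.0, np.float64(38.0))
([127.0, 86.0], 4539, [512.7, -327.4], [90.1, 52.0], 15.5, np.float64(38.0))
([456.0, 236.0], 357, [637.6, 5.1], [14.9, 51.9], 18.3, np.float64(39.3))
([554.0, 245.0], 470, [634.1, 95.8], [18.9, 53.2], 22.7, np.float64(39.1))
[ 0.4669 -0.0655]
[ 0.53907949 -0.05146973  0.08595159]
move [6.7, -5.9, 13.59] [1.062, 0.182, -0.236] rows~ 5.9
[ 0.48653254 -0.06168382  0.0265    ]
move [6.98, -12.93, 17.39] [1.062, 0.182, -0.236] rows~ 5.9
```

```bash
python3 - <<'E'
from h import *
for b,f in ((.14,-20),(.08,-42)):
  p,R=pickf((.459,-.067),10.8,f,back=b);print(p);goto(p,R)
E
```

```text
[ 0.52568043 -0.05428003  0.15805697]
move [4.9, -4.71, 6.57] [0.681, 0.218, -0.188] rows~ 4.0
[ 0.53122802 -0.05322177  0.08595159]
move [6.53, -6.65, 13.35] [1.063, 0.183, -0.232] rows~ 5.9
```

Call:
step_arm --pt "1 -1 1 0.17 0.05 -0.05 100" --pt "2 -2 2 0.34 0.1 -0.1 100" --pt "4 -4 4 0.5 0.18 -0.15 100" --pt "4.9 -4.7 6.5 0.681 0.218 -0.188 100" --pt "5.5 -5.5 9 0.86 0.2 -0.2 100" --pt "6.5 -6.6 13.3 1.03 0.183 -0.23 100" --pt "6.5 -6.6 13.3 1.063 0.183 -0.232 100" --pt "6.5 -6.6 13.3 1.063 0.183 -0.232 100" --pt "6.5 -6.6 13.3 1.063 0.183 -0.232 100"

```text
t: 41.7
tool_pos: [0.5327, -0.0591, 0.0856]
eef_rot: [-1.664, -1.979, 0.756]
contact_force: [0.1, 0.1, -0.1]
grip_width: 0.0938
```

```bash
python3 - <<'E'
from h import *
stt()
p,R=pickf((.459,-.067),10.8,-42);goto(p,R)
s=snap('scene','s16')
import meas
for r in meas.clusters('s16',.033,.045,lambda f,W:(W[...,0]>.35)&(W[...,0]<.6)&(np.abs(W[...,1])<.36),150): print(r)
E
```

```text
t 41.7 p [ 0.5327 -0.0591  0.0856] q [ 0.38  0.96 -0.69  1.36  0.49  1.76  1.36] x [-0.176  0.984 -0.012] z [-0.648 -0.125 -0.752] F [ 0.1  0.1 -0.1] w 0.0938
move [0.61, -0.16, 8.0] [0.013, 0.001, -0.017] rows~ 1.3
([221.0, 215.0], 400, [513.9, -328.3], [94.2, 50.6], 13.8, np.float64(37.3))
([318.0, 221.0], 194, [436.8, -73.4], [43.4, 50.3], 11.2, np.float64(37.2))
```

Call:
step_arm --pt "0.5 -0.1 2.5 0.013 0 -0.017 100" --pt "0.6 -0.15 5 0.013 0 -0.017 100" --pt "0.6 -0.15 8 0.013 0 -0.017 100" --pt "0.6 -0.15 8 0.013 0 -0.017 100" --pt "0.6 -0.15 8 0.013 0 -0.017 40" --pt "0.6 -0.15 8 0.013 0 -0.017 40" --pt "0.6 -0.15 8 0.013 0 -0.017 40" --pt "0.6 -0.15 8 0.013 0 -0.017 40" --pt "0.6 -0.15 8 0.013 0 -0.017 40"

```text
t: 42.88
tool_pos: [0.4772, -0.0627, 0.0237]
eef_rot: [-1.632, -1.977, 0.765]
contact_force: [0.3, -0.0, 5.9]
grip_width: 0.0498
```

```bash
python3 - <<'E'
from h import *
stt();back()
goto([.53,-.08,.17],tiltf(2.4,0))
E
```

```text
t 42.88 p [ 0.4772 -0.0627  0.0237] q [ 0.42  0.98 -0.68  1.52  0.52  1.62  1.33] x [-0.189  0.982  0.002] z [-0.663 -0.126 -0.738] F [ 0.3 -0.   5.9] w 0.0498
tilt 42.42
move [-2.67, -6.28, -14.08] [-0.739, 0.053, 0.142] rows~ 4.0
```

Call:
step_arm --pt "0 -3 -3.5 0 0 0 40" --pt "-0.8 -5 -8 -0.1 0 0.02 40" --pt "-1.8 -6.2 -12 -0.28 0.02 0.06 40" --pt "-2.7 -6.3 -14 -0.46 0.04 0.1 40" --pt "-2.7 -6.3 -14 -0.64 0.05 0.14 40" --pt "-2.7 -6.3 -14 -0.739 0.053 0.142 40" --pt "-2.7 -6.3 -14 -0.739 0.053 0.142 40"

```text
t: 43.75
tool_pos: [0.5283, -0.0815, 0.1697]
eef_rot: [2.175, 2.265, -0.002]
contact_force: [-0.5, -0.0, -1.2]
grip_width: 0.0494
```

```bash
python3 - <<'E'
from h import *
stt()
p,R=placef(-.047,.0057,.03,.15,47.6);print(p);goto(p,R)
E
```

```text
t 43.75 p [ 0.5283 -0.0815  0.1697] q [ 0.81  0.43 -0.89  1.85  0.39  1.04  1.37] x [-0.041  0.999 -0.002] z [ 0.    -0.002 -1.   ] F [-0.5 -0.  -1.2] w 0.0494
[ 0.62548686 -0.08785965  0.15      ]
move [-1.03, 9.69, 1.97] [-0.831, 0.002, 0.0] rows~ 4.4
```

Call:
step_arm --pt "-0.2 1.5 0 -0.17 0 0 40" --pt "-0.4 3 0 -0.34 0 0 40" --pt "-0.6 4 0 -0.51 0 0 40" --pt "-1 5 0 -0.68 0 0 40" --pt "-1 6 0.5 -0.831 0 0 40" --pt "-1 6 0.5 -0.831 0 0 40" --pt "-1 6 0.5 -0.831 0 0 40" --pt "-1 6 0.5 -0.831 0 0 40" --pt "-1 6 0.5 -0.831 0 0 40"

```text
t: 44.88
tool_pos: [0.5863, -0.1036, 0.1568]
eef_rot: [1.743, 1.793, 0.674]
contact_force: [0.6, -1.2, -1.6]
grip_width: 0.05
```

```bash
python3 - <<'E'
from h import *
stt()
p,R=placef(-.047,.0057,.02,.12,47.6);print(p);goto(p,R)
E
```

```text
t 44.88 p [ 0.5863 -0.1036  0.1568] q [ 1.25  0.45 -1.22  2.3   1.98  0.3  -0.04] x [-0.013  0.999 -0.038] z [ 0.687 -0.019 -0.726] F [ 0.6 -1.2 -1.6] w 0.05
[ 0.63547837 -0.08744787  0.12      ]
move [1.69, 1.1, 6.02] [-0.074, 0.047, 0.008] rows~ 1.0
```

Call:
step_arm --pt "1.5 0.5 2 -0.074 0.047 0.008 40" --pt "1.7 1 4 -0.074 0.047 0.008 40" --pt "1.7 1.1 6 -0.074 0.047 0.008 40" --pt "1.7 1.1 6 -0.074 0.047 0.008 40" --pt "1.7 1.1 6 -0.074 0.047 0.008 40"

```text
t: 45.5
tool_pos: [0.6338, -0.0869, 0.1196]
eef_rot: [1.701, 1.773, 0.779]
contact_force: [-0.4, 0.3, 0.0]
grip_width: 0.0498
```

```bash
python3 - <<'E'
from h import *
stt()
p,R=placef(-.047,.0057,.003,.085,47.6);print(p);goto(p,R)
p,R=placef(-.047,.0057,.003,.083,47.6);print(p);goto(p,R)
E
```

```text
t 45.5 p [ 0.6338 -0.0869  0.1196] q [ 1.15  0.7  -1.17  2.26  2.3   0.46 -0.23] x [-0.042  0.999  0.   ] z [ 0.736  0.031 -0.676] F [-0.4  0.3  0. ] w 0.0498
[ 0.65246396 -0.08674784  0.085     ]
move [-0.07, -1.29, 3.71] [-0.003, -0.001, 0.0] rows~ 0.6
[ 0.65246396 -0.08674784  0.083     ]
move [-0.07, -1.43, 3.85] [-0.003, -0.001, 0.0] rows~ 0.7
```

Call:
step_arm --pt "0 -0.6 1.5 0 0 0 40" --pt "0 -1.2 3 0 0 0 40" --pt "0 -1.42 3.6 0 0 0 40" --pt "0 -1.42 3.7 0 0 0 40" --pt "0 -1.42 3.7 0 0 0 40"

```text
t: 46.12
tool_pos: [0.6511, -0.0865, 0.0844]
eef_rot: [1.7, 1.773, 0.779]
contact_force: [-0.6, 0.2, -0.8]
grip_width: 0.0498
```

```bash
python3 - <<'E'
from h import *
stt()
p,R=placef(-.047,.0057,-.002,.0821,47.6);print(p);goto(p,R)
E
```

```text
t 46.12 p [ 0.6511 -0.0865  0.0844] q [ 1.09  0.81 -1.13  2.23  2.37  0.54 -0.23] x [-0.042  0.999 -0.   ] z [ 0.736  0.03  -0.676] F [-0.6  0.2 -0.8] w 0.0498
[ 0.65745971 -0.08654195  0.0821    ]
move [-0.03, 0.26, 0.62] [-0.003, -0.0, 0.001] rows~ 0.1
```

Call:
step_arm --pt "0 0.0 0.2 0 0 0 40" --pt "0 0.13 0.4 0 0 0 40" --pt "0 0.26 0.58 0 0 0 40" --pt "0 0.26 0.58 0 0 0 40"

```text
t: 46.62
tool_pos: [0.6576, -0.0863, 0.0823]
eef_rot: [1.7, 1.773, 0.779]
contact_force: [-2.5, -1.9, 6.4]
grip_width: 0.0501
```

```bash
python3 - <<'E'
from h import *
stt()
E
```

```text
t 46.62 p [ 0.6576 -0.0863  0.0823] q [ 1.07  0.82 -1.12  2.22  2.37  0.54 -0.22] x [-0.042  0.999 -0.001] z [ 0.736  0.03  -0.676] F [-2.5 -1.9  6.4] w 0.0501
```

Call:
step_arm --pt "0 0.04 -0.04 0 0 0 40" --pt "0 0.08 0.0 0 0 0 40" --pt "0 0.1 0.03 0 0 0 40" --pt "0 0.1 0.03 0 0 0 40"

```text
t: 47.12
tool_pos: [0.658, -0.086, 0.0824]
eef_rot: [1.701, 1.774, 0.779]
contact_force: [-4.0, -0.6, 4.6]
grip_width: 0.0501
```

```bash
python3 - <<'E'
from h import *
stt()
E
```

```text
t 47.12 p [ 0.658  -0.086   0.0824] q [ 1.07  0.82 -1.12  2.22  2.37  0.54 -0.22] x [-0.042  0.999 -0.   ] z [ 0.736  0.031 -0.677] F [-4.  -0.6  4.6] w 0.0501
```

Call:
step_arm --pt "0 0.02 -0.02 0 0 0 40" --pt "0 0.02 -0.02 0 0 0 40" --pt "0 0.02 -0.02 0 0 0 75" --pt "0 0.02 -0.02 0 0 0 75" --pt "0 0.02 -0.02 0 0 0 75" --pt "0 0.02 -0.02 0 0 0 75" --pt "0 0 -3 0 0 0 75" --pt "0 0 -7 0 0 0 75" --pt "0 0 -12 0 0 0 100"

```text
t: 48.25
tool_pos: [0.5762, -0.0891, 0.1602]
eef_rot: [1.699, 1.771, 0.786]
contact_force: [0.9, -0.3, 2.7]
grip_width: 0.0773
```

```bash
python3 - <<'E'
from h import *
stt();s=snap('wrist','w17')
goto([.56,-.15,.22],tiltf(10,0))
E
```

```text
t 48.25 p [ 0.5762 -0.0891  0.1602] q [ 1.32  0.48 -1.26  2.36  2.39  0.3  -0.42] x [-0.043  0.999  0.003] z [ 0.738  0.034 -0.673] F [ 0.9 -0.3  2.7] w 0.0773
move [-6.02, 3.13, -5.07] [0.83, 0.058, -0.121] rows~ 4.5
```

View pics/w17.png

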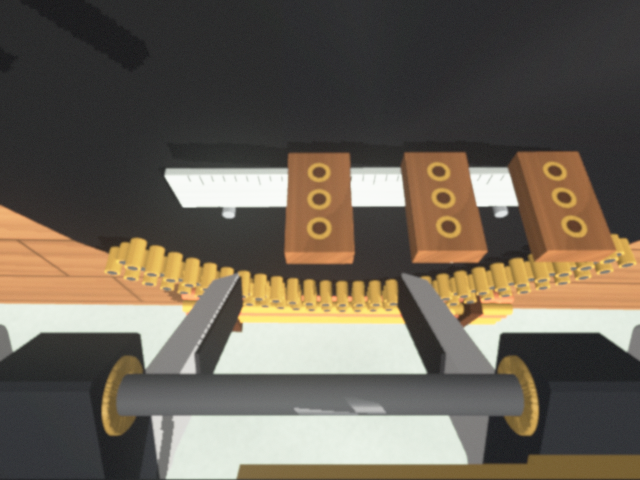

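Call:
step_arm --pt "-1 1.5 -5 0.17 0 -0.02 100" --pt "-2 2 -6 0.34 0 -0.05 100" --pt "-4 2.5 -7 0.51 0.03 -0.08 100" --pt "-6 3.1 -7 0.68 0.05 -0.1 100" --pt "-6 3.1 -7 0.831 0.059 -0.122 100" --pt "-6 3.1 -7 0.831 0.059 -0.122 100" --pt "-6 3.1 -7 0.831 0.059 -0.122 100" --pt "-6 3.1 -7 0.831 0.059 -0.122 100" --pt "-6 3.1 -7 0.831 0.059 -0.122 100"

```text
t: 49.42
tool_pos: [0.5495, -0.1509, 0.2321]
eef_rot: [-2.013, -2.403, -0.008]
contact_force: [-0.9, -0.6, 0.4]
grip_width: 0.094
```

```bash
python3 - <<'E'
from h import *
stt()
goto([.58,-.29,.25],tiltf(15,0))
E
```

```text
t 49.42 p [ 0.5495 -0.1509  0.2321] q [ 1.05  0.52 -1.13  1.69  0.49  1.24  1.56] x [-0.175  0.984  0.008] z [-0.002  0.008 -1.   ] F [-0.9 -0.6  0.4] w 0.094
move [-14.22, 0.56, -1.91] [-0.0, -0.008, -0.085] rows~ 2.3
```

Call:
step_arm --pt "-6 0.2 -1 0 0 -0.03 100" --pt "-12 0.4 -2 0 0 -0.08 100" --pt "-14.2 0.6 -2 0 0 -0.085 100" --pt "-14.2 0.6 -2 0 0 -0.085 100"

```text
t: 49.92
tool_pos: [0.5792, -0.2913, 0.2485]
eef_rot: [-1.915, -2.484, -0.008]
contact_force: [-0.0, 0.7, 0.8]
grip_width: 0.094
```

```bash
python3 - <<'E'
from meas import *
stt();snap('wrist','w18')
rs=clusters('w18',.033,.045,lambda f,W:(W[...,0]>.35)&(W[...,0]<.6)&(np.abs(W[...,1])<.45),150)
for r in rs: print(r)
r=[r for r in rs if r[1]>3000 and r[2][1]<-250][0]
c=np.array(r[2])/1000; print(c)
for b,f in ((.08,-42),(0,-42)):
  p,R=pickf(c,r[4],f,back=b);print(p);goto(p,R)
E
```

```text
t 49.92 p [ 0.5792 -0.2913  0.2485] q [ 1.11  0.65 -1.08  1.47  0.57  1.36  1.83] x [-0.254  0.967  0.007] z [-0.     0.007 -1.   ] F [-0.   0.7  0.8] w 0.094
([460.0, 90.0], 1606, [433.2, -189.6], [30.6, 45.1], 89.9, np.float64(35.8))
([300.0, 134.0], 4888, [512.9, -327.9], [89.8, 50.0], 14.9, np.float64(38.0))
[ 0.5129 -0.3279]
[ 0.58395807 -0.30899291  0.08595159]
move [-2.1, -0.06, 16.28] [0.735, -0.007, 0.001] rows~ 3.9
[ 0.53222752 -0.32275734  0.0265    ]
move [-2.15, -5.42, 22.21] [0.735, -0.007, 0.001] rows~ 3.9
```

View pics/w18.png

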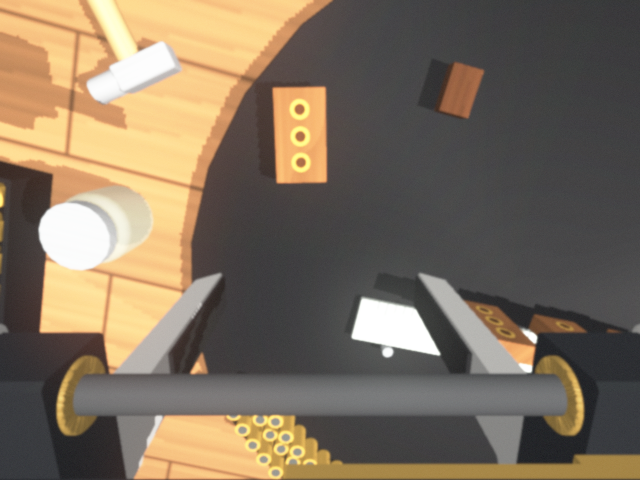

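Call:
step_arm --pt "-0.5 0 4 0.18 0 0 100" --pt "-1 0 8 0.36 0 0 100" --pt "-1.5 0 12 0.54 0 0 100" --pt "-2.1 0 15 0.7 -0.01 0 100" --pt "-2.1 0 16.2 0.735 -0.01 0 100" --pt "-2.1 0 16.2 0.735 -0.007 0 100" --pt "-2.1 0 16.2 0.735 -0.007 0 100"

```text
t: 50.85
tool_pos: [0.5851, -0.3102, 0.0896]
eef_rot: [-1.579, -2.052, 0.785]
contact_force: [-0.8, -0.0, 0.9]
grip_width: 0.0937
```

```bash
python3 - <<'E'
from h import *
stt()
p,R=pickf((.5129,-.3279),14.9,-42,z=.0275);goto(p,R)
E
```

```text
t 50.85 p [ 0.5851 -0.3102  0.0896] q [ 0.59  1.1  -0.71  1.04  0.82  1.92  1.78] x [-0.257  0.966 -0.002] z [-0.643 -0.173 -0.746] F [-0.8 -0.   0.9] w 0.0937
move [0.16, 0.08, 8.25] [0.004, 0.002, -0.002] rows~ 1.3
```

Call:
step_arm --pt "0.15 0.1 2.5 0 0 0 100" --pt "0.15 0.1 5 0 0 0 100" --pt "0.15 0.1 8.2 0 0 0 100" --pt "0.15 0.1 8.2 0 0 0 100" --pt "0.15 0.1 8.2 0 0 0 40" --pt "0.15 0.1 8.2 0 0 0 40" --pt "0.15 0.1 8.2 0 0 0 40" --pt "0.15 0.1 8.2 0 0 0 40" --pt "0.15 0.1 8.2 0 0 0 40"

```text
t: 51.98
tool_pos: [0.5322, -0.3218, 0.0256]
eef_rot: [-1.574, -2.05, 0.788]
contact_force: [0.7, -0.1, 1.6]
grip_width: 0.0498
```

```bash
python3 - <<'E'
from h import *
stt();back()
goto([.54,-.22,.17],tiltf(2.4,0))
E
```

```text
t 51.98 p [ 0.5322 -0.3218  0.0256] q [ 0.67  1.11 -0.7   1.22  0.84  1.78  1.72] x [-0.259  0.966 -0.001] z [-0.646 -0.174 -0.743] F [ 0.7 -0.1  1.6] w 0.0498
tilt 42.01
move [9.62, -7.15, -13.0] [-0.73, 0.081, 0.21] rows~ 4.1
```

Call:
step_arm --pt "0 -3 -3.5 0 0 0 40" --pt "2 -5 -8 -0.1 0 0.03 40" --pt "5 -6.5 -12 -0.28 0.02 0.08 40" --pt "8 -7.1 -13 -0.46 0.04 0.14 40" --pt "9.6 -7.1 -13 -0.64 0.06 0.2 40" --pt "9.6 -7.1 -13 -0.73 0.081 0.21 40" --pt "9.6 -7.1 -13 -0.73 0.081 0.21 40"

```text
t: 52.85
tool_pos: [0.5389, -0.2218, 0.1699]
eef_rot: [2.177, 2.264, -0.003]
contact_force: [0.2, -0.7, -0.5]
grip_width: 0.0493
```

```bash
python3 - <<'E'
from h import *
stt()
p,R=placef(-.135,.0076,.06,.16,48);print(p);goto(p,R)
E
```

```text
t 52.85 p [ 0.5389 -0.2218  0.1699] q [ 1.09  0.59 -1.03  1.73  0.55  1.14  1.5 ] x [-0.039  0.999 -0.002] z [-0.001 -0.002 -1.   ] F [ 0.2 -0.7 -0.5] w 0.0493
[ 0.59723759 -0.17709859  0.16      ]
move [4.24, 6.0, 0.98] [-0.839, 0.003, -0.001] rows~ 4.5
```

Call:
step_arm --pt "1 1.5 -1 -0.15 0 0 40" --pt "2 3 -1 -0.3 0 0 40" --pt "3 5 -1 -0.45 0 0 40" --pt "4 6 -1 -0.6 0 0 40" --pt "4 6 -1 -0.65 0 0 40" --pt "4 6 -1 -0.65 0 0 40"

```text
t: 53.6
tool_pos: [0.5985, -0.1776, 0.1789]
eef_rot: [1.814, 1.893, 0.635]
contact_force: [0.3, 0.3, -1.4]
grip_width: 0.0495
```

```bash
python3 - <<'E'
from h import *
stt()
p,R=placef(-.135,.0076,.05,.15,48);print(p);goto(p,R)
E
```

```text
t 53.6 p [ 0.5985 -0.1776  0.1789] q [ 1.32  0.42 -1.12  2.12  0.61  0.25  1.42] x [-0.042  0.999 -0.   ] z [ 0.602  0.025 -0.798] F [ 0.3  0.3 -1.4] w 0.0495
[ 0.60722911 -0.17668681  0.15      ]
move [0.05, -1.04, 2.83] [-0.191, -0.001, 0.001] rows~ 1.0
```

Call:
step_arm --pt "0 -0.3 1 -0.05 0 0 40" --pt "0 -0.6 2 -0.1 0 0 40" --pt "0 -1 2.8 -0.15 0 0 40" --pt "0 -1 2.8 -0.191 0 0 40" --pt "0 -1 2.8 -0.191 0 0 40" --pt "0 -1 2.8 -0.191 0 0 40"

```text
t: 54.35
tool_pos: [0.6098, -0.1786, 0.1522]
eef_rot: [1.691, 1.759, 0.789]
contact_force: [0.1, 0.7, -0.7]
grip_width: 0.0495
```

```bash
python3 - <<'E'
from h import *
stt()
p,R=placef(-.135,.0076,.03,.13,48);print(p);goto(p,R)
E
```

```text
t 54.35 p [ 0.6098 -0.1786  0.1522] q [ 1.44  0.68 -1.26  2.24  2.18  0.27  0.05] x [-0.039  0.999 -0.002] z [ 0.747  0.028 -0.664] F [ 0.1  0.7 -0.7] w 0.0495
[ 0.62721214 -0.17586325  0.13      ]
move [0.21, -0.5, 2.78] [0.007, 0.003, -0.001] rows~ 0.5
```

Converged. Lowering in two stages.

Call:
step_arm --pt "0.2 -0.3 1.4 0.007 0 0 40" --pt "0.2 -0.5 2.8 0.007 0 0 40" --pt "0.2 -0.5 2.8 0.007 0 0 40" --pt "0.2 -0.5 2.8 0.007 0 0 40"

```text
t: 54.85
tool_pos: [0.6258, -0.1749, 0.1294]
eef_rot: [1.696, 1.768, 0.783]
contact_force: [0.2, -0.6, -0.8]
grip_width: 0.0495
```

```bash
python3 - <<'E'
from h import *
stt()
p,R=placef(-.135,.0076,.003,.0855,48);print(p);goto(p,R)
E
```

```text
t 54.85 p [ 0.6258 -0.1749  0.1294] q [ 1.37  0.75 -1.23  2.21  2.2   0.33  0.06] x [-0.041  0.999 -0.001] z [ 0.741  0.03  -0.671] F [ 0.2 -0.6 -0.8] w 0.0495
[ 0.65418924 -0.17475144  0.0855    ]
move [-0.09, -1.35, 5.05] [-0.003, 0.001, 0.001] rows~ 0.8
```

Call:
step_arm --pt "-0.05 -0.6 2 0 0 0 40" --pt "-0.1 -1.1 4 0 0 0 40" --pt "-0.1 -1.35 5 0 0 0 40" --pt "-0.1 -1.35 5 0 0 0 40" --pt "-0.1 -1.35 5 0 0 0 40"

```text
t: 55.48
tool_pos: [0.6529, -0.1747, 0.0859]
eef_rot: [1.696, 1.769, 0.783]
contact_force: [-0.1, -0.2, -0.6]
grip_width: 0.0497
```

```bash
python3 - <<'E'
from h import *
stt()
p,R=placef(-.135,.0076,-.002,.0842,48);print(p);goto(p,R)
E
```

```text
t 55.48 p [ 0.6529 -0.1747  0.0859] q [ 1.29  0.9  -1.18  2.16  2.29  0.43  0.05] x [-0.041  0.999 -0.001] z [ 0.74   0.03  -0.672] F [-0.1 -0.2 -0.6] w 0.0497
[ 0.659185   -0.17454555  0.0842    ]
move [-0.01, 0.29, 0.58] [-0.003, 0.0, 0.001] rows~ 0.1
```

Call:
step_arm --pt "0 0.1 0.2 0 0 0 40" --pt "0 0.2 0.4 0 0 0 40" --pt "0 0.29 0.58 0 0 0 40" --pt "0 0.29 0.58 0 0 0 40"

```text
t: 55.98
tool_pos: [0.6595, -0.1746, 0.0837]
eef_rot: [1.696, 1.768, 0.782]
contact_force: [-2.1, -2.3, 4.1]
grip_width: 0.0498
```

```bash
python3 - <<'E'
from h import *
stt()
E
```

```text
t 55.98 p [ 0.6595 -0.1746  0.0837] q [ 1.28  0.91 -1.17  2.15  2.29  0.43  0.06] x [-0.041  0.999 -0.001] z [ 0.74   0.03  -0.672] F [-2.1 -2.3  4.1] w 0.0498
```

Raise it slightly, push a little further forward, then release.

Call:
step_arm --pt "0 0.04 -0.02 0 0 0 40" --pt "0 0.08 0.02 0 0 0 40" --pt "0 0.08 0.02 0 0 0 40"

```text
t: 56.35
tool_pos: [0.6598, -0.1742, 0.0838]
eef_rot: [1.697, 1.769, 0.783]
contact_force: [-3.6, -1.6, 1.4]
grip_width: 0.0497
```

```bash
python3 - <<'E'
from h import *
stt()
E
```

```text
t 56.35 p [ 0.6598 -0.1742  0.0838] q [ 1.28  0.91 -1.17  2.15  2.29  0.43  0.06] x [-0.042  0.999 -0.   ] z [ 0.74   0.031 -0.672] F [-3.6 -1.6  1.4] w 0.0497
```

Call:
step_arm --pt "0 0 0 0 0 0 75" --pt "0 0 0 0 0 0 75" --pt "0 0 0 0 0 0 75" --pt "0 0 0 0 0 0 75" --pt "0 0 -3 0 0 0 75" --pt "0 0 -7 0 0 0 75" --pt "0 0 -12 0 0 0 100"

```text
t: 57.22
tool_pos: [0.5724, -0.1768, 0.161]
eef_rot: [1.697, 1.764, 0.78]
contact_force: [-3.3, 35.1, 5.0]
grip_width: 0.0776
```

```bash
python3 - <<'E'
from h import *
stt();s=snap('wrist','w19');s=snap('scene','s19');snap('side','d19')
c=s['frame'][200:350,200:400]; cv2.imwrite('pics/s19c.png',cv2.resize(c,None,fx=4,fy=4,interpolation=cv2.INTER_CUBIC))
goto([.50,-.1,.28],tiltf(2.4,0))
E
```

```text
t 57.23 p [ 0.5724 -0.1768  0.161 ] q [ 1.52  0.57 -1.27  2.3   2.32  0.19 -0.14] x [-0.038  0.999 -0.003] z [ 0.741  0.026 -0.671] F [-3.3 35.1  5. ] w 0.0776
move [8.03, 4.21, -13.13] [0.835, 0.01, -0.002] rows~ 4.5
```

View pics/w19.png

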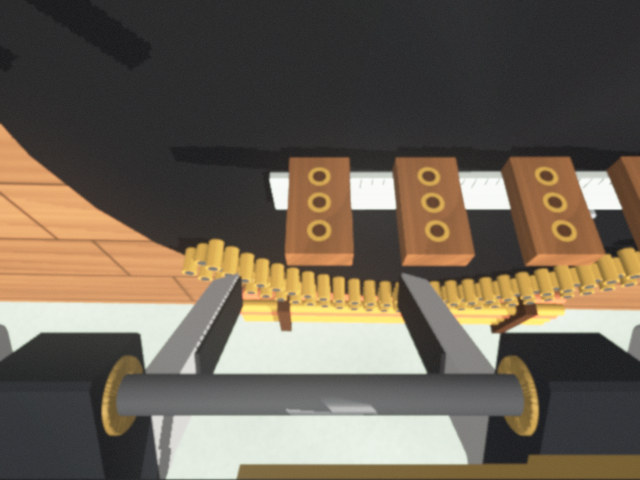

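View pics/s19c.png

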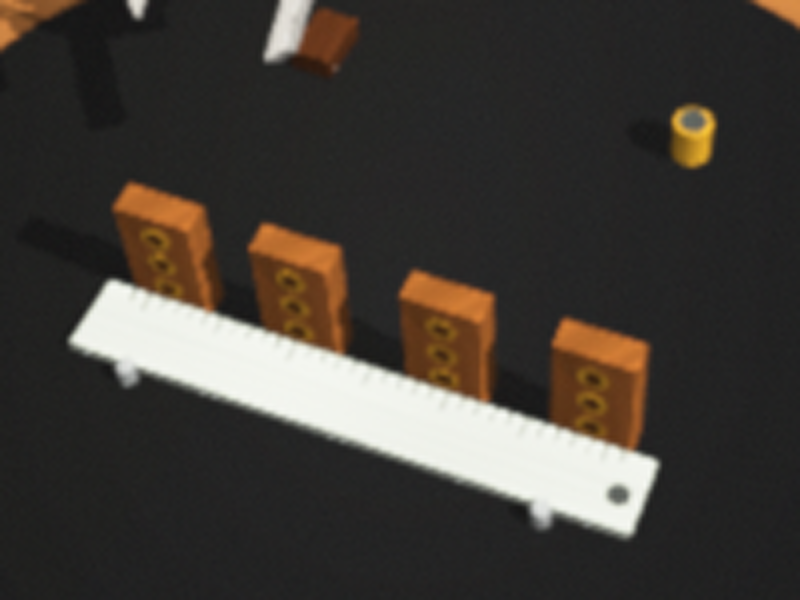

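View pics/d19.png

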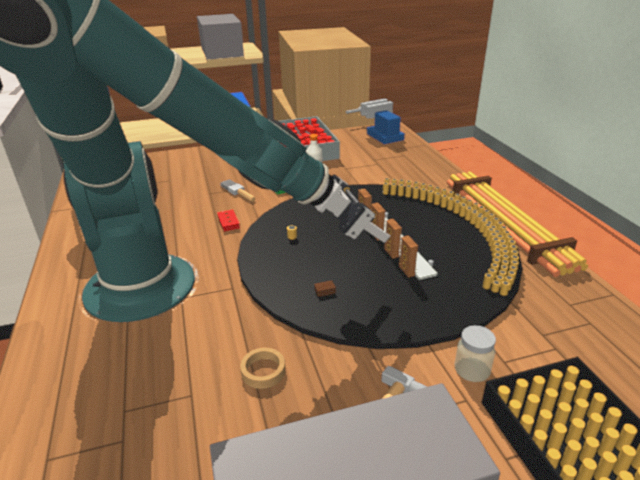

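View pics/s19.png

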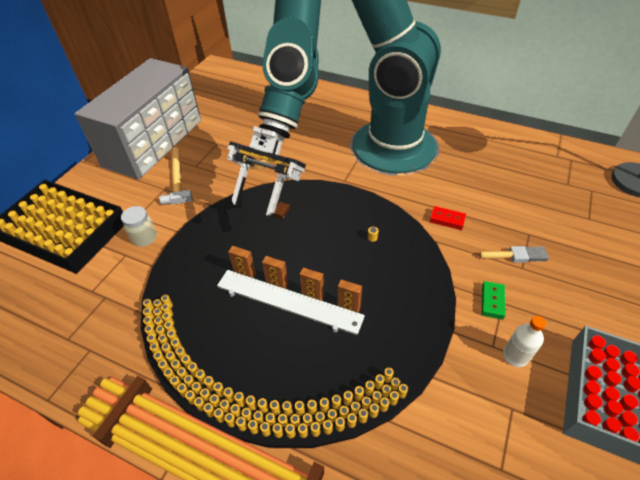

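Call:
step_arm --pt "0 2 -0.3 0 0 0 100" --pt "0 4.3 -1.2 0 0 0 100" --pt "0 4.3 -1.2 0 0 0 100"

```text
t: 57.75
tool_pos: [0.6046, -0.1706, 0.1857]
eef_rot: [1.694, 1.754, 0.771]
contact_force: [-0.2, -0.5, -0.6]
grip_width: 0.0939
```

```bash
python3 - <<'E'
from h import *
stt(); print(monitor.get_state()['joint_positions'])
goto([.53,-.1,.28],tiltf(2.4,0))
E
```

```text
t 57.75 p [ 0.6046 -0.1706  0.1857] q [ 1.46  0.54 -1.27  2.24  2.06  0.19  0.06] x [-0.03   0.999 -0.012] z [ 0.745  0.014 -0.667] F [-0.2 -0.5 -0.6] w 0.0939
[ 1.45891789  0.53541532 -1.27407901  2.23715676  2.05639188  0.18845654
  0.06277635]
move [7.16, 2.25, -11.74] [0.84, 0.017, -0.006] rows~ 4.5
```

Call:
step_arm --pt "1 1 -2 0.17 0 0 100" --pt "3 1.5 -5 0.34 0 0 100" --pt "5 2 -8 0.51 0 0 100" --pt "7 2.2 -11 0.68 0.01 0 100" --pt "7.2 2.2 -11.7 0.84 0.017 0 100" --pt "7.2 2.2 -11.7 0.84 0.017 0 100" --pt "7.2 2.2 -11.7 0.84 0.017 0 100" --pt "7.2 2.2 -11.7 0.84 0.017 0 100"

```text
t: 58.75
tool_pos: [0.5287, -0.0995, 0.2813]
eef_rot: [2.176, 2.252, 0.003]
contact_force: [-1.9, -1.4, 1.5]
grip_width: 0.0939
```

```bash
python3 - <<'E'
from h import *
stt()
goto([.72,-.04,.33],tiltf(2.4,0))
E
```

```text
t 58.75 p [ 0.5287 -0.0995  0.2813] q [ 1.05  0.39 -1.17  1.72  0.38  1.28  1.4 ] x [-0.034  0.999 -0.006] z [ 0.009 -0.005 -1.   ] F [-1.9 -1.4  1.5] w 0.0939
move [5.26, 19.37, -4.74] [0.008, 0.006, -0.008] rows~ 3.3
```

Next, a view from above of the whole row for verification.

Call:
step_arm --pt "0 0 -5 0 0 0 100" --pt "2 7 -6 0 0 0 100" --pt "4 13 -6 0 0 0 100" --pt "5.3 19.4 -6 0 0 0 100" --pt "5.3 19.4 -6 0 0 0 100" --pt "5.3 19.4 -6 0 0 0 100"

```text
t: 59.5
tool_pos: [0.7214, -0.0405, 0.3375]
eef_rot: [2.18, 2.252, 0.006]
contact_force: [0.4, -0.2, -0.2]
grip_width: 0.0937
```

```bash
python3 - <<'E'
from meas import *
stt();snap('wrist','w20');snap('scene','s20');snap('side','d20')
for t in ['w20','s20']:
  s=load(t);W=world(s)
  print(t)
  for r in clusters(t,.1,.115,lambda f,W:(W[...,0]>.55)&(W[...,0]<.75)&(np.abs(W[...,1])<.36),40):
    q=(np.array(r[2])/1000-C); print(r,'ruler frame x,y',(q@N).round(4),(q@U).round(4))
E
```

```text
t 59.5 p [ 0.7214 -0.0405  0.3375] q [ 0.54  0.7  -1.01  1.13  0.59  1.58  1.27] x [-0.032  0.999 -0.003] z [ 0.008 -0.002 -1.   ] F [ 0.4 -0.2 -0.2] w 0.0937
w20
([370.0, 134.0], 977, [646.8, 7.6], [18.8, 50.0], 1.8, np.float64(107.9)) ruler frame x,y -0.0355 0.0475
([459.0, 133.0], 1013, [642.9, 99.2], [18.9, 50.1], 1.8, np.float64(107.8)) ruler frame x,y -0.0356 0.1392
([192.0, 137.0], 1014, [655.1, -174.5], [19.9, 50.8], 1.9, np.float64(107.8)) ruler frame x,y -0.0347 -0.1348
([278.0, 136.0], 1001, [651.3, -86.8], [19.8, 50.1], 1.8, np.float64(107.9)) ruler frame x,y -0.0349 -0.047
s20
([239.0, 252.0], 178, [656.1, -176.1], [21.2, 52.3], 4.4, np.float64(106.7)) ruler frame x,y -0.0337 -0.1364
([273.0, 263.0], 188, [652.5, -88.7], [21.6, 50.6], 2.1, np.float64(106.9)) ruler frame x,y -0.0337 -0.049
([311.0, 275.0], 195, [647.5, 6.1], [22.4, 51.3], 1.1, np.float64(106.6)) ruler frame x,y -0.0348 0.046
([349.0, 287.0], 213, [643.6, 97.5], [22.9, 50.0], 2.2, np.float64(106.4)) ruler frame x,y -0.035 0.1375
```

View pics/w20.png

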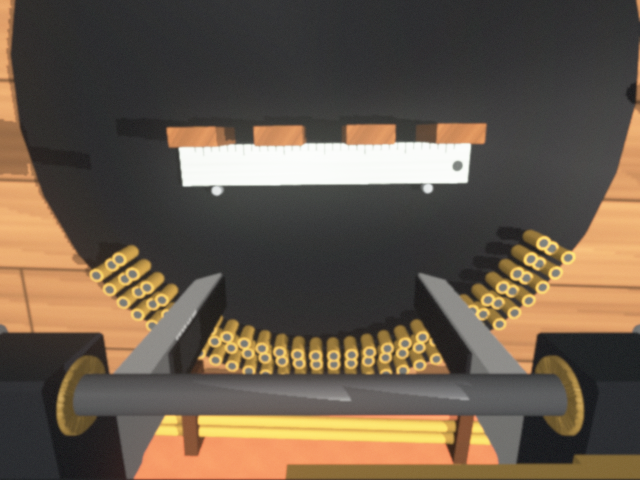

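```bash
python3 - <<'E'
from h import *
s=load('w20'); f=s['frame']
c=f[110:210,160:490]; cv2.imwrite('pics/w20c.png',cv2.resize(c,None,fx=2.4,fy=5,interpolation=cv2.INTER_CUBIC))
P=[]
for u in list(range(190,210))+list(range(226,420))+list(range(436,466)):
    col=f[165:205,u].min(-1).astype(float); i=np.where(col>110)[0]; 
    if len(i): P.append(onplane(s,u,165+i[-1]+.5,.026)[:2])
P=np.array(P);m=P.mean(0);u=np.linalg.svd(P-m)[2][0];u*=np.sign(u[1]);n=np.array([u[1],-u[0]])
print('plain edge ang',np.degrees(np.arctan2(-u[0],u[1])))
# pin tops via brightness centroid
for (a,b) in [(428,188),(217,190)]:
    w=f[b-6:b+8,a-8:a+9].min(-1).astype(float); w[f[b-6:b+8,a-8:a+9].min(-1)<90]=0
    g=np.mgrid[b-6:b+8,a-8:a+9]
    pin=onplane(s,a,b+1,.032); print(pin.round(4),'dist from plain edge',((pin[:2]-m)@n).round(4))
for nme in ['scene','side']:
    pass
W=world(s)
# slab top vs ruler: ruler graded edge between slabs
Q=[]
for uu in list(range(310,340))+list(range(240,250))+list(range(402,412)):
    col=f[120:170,uu].min(-1).astype(float); i=np.where(col>150)[0]
    if len(i): Q.append(onplane(s,uu,120+i[0]-.5,.026)[:2])
Q=np.array(Q); print('grad edge to plain', np.median((Q-m)@n).round(4), 'C rel', np.median((Q-C)@N).round(4))
E
```

```text
plain edge ang 2.4849741029646766
[0.7107 0.0939 0.032 ] dist from plain edge 0.006
[ 0.7217 -0.1708  0.032 ] dist from plain edge 0.0055
grad edge to plain -0.052 C rel -0.0258
```

View pics/w20c.png

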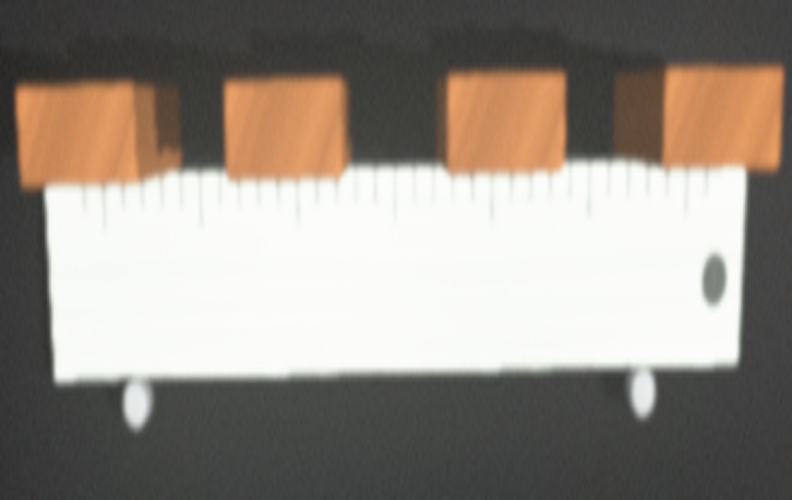

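View pics/d20.png

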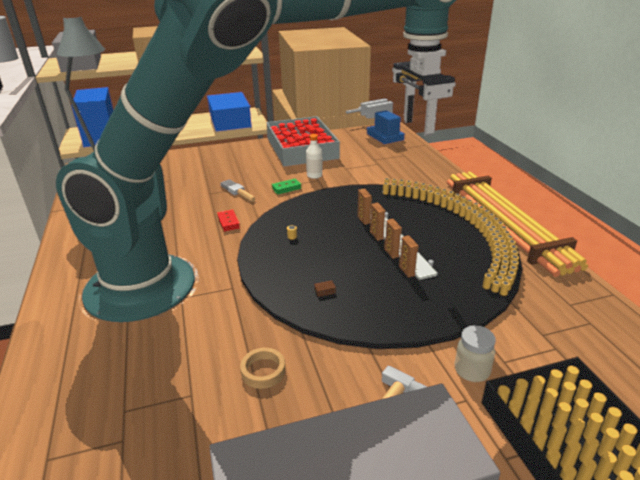

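```bash
python3 - <<'E'
from h import *
s=snap('scene','s21');import meas
for r in meas.clusters('s21',.1,.115,lambda f,W:(W[...,0]>.55)&(W[...,0]<.75)&(np.abs(W[...,1])<.36),40): print(r)
print(close_job())
E
```

```text
([239.0, 252.0], 174, [656.4, -176.7], [21.1, 52.0], 2.5, np.float64(106.8))
([273.0, 263.0], 182, [652.7, -88.4], [23.1, 51.5], 7.0, np.float64(106.6))
([311.0, 275.0], 200, [647.3, 6.5], [22.4, 49.7], 0.9, np.float64(106.7))
([349.0, 287.0], 206, [643.9, 97.8], [22.0, 49.5], 3.8, np.float64(106.5))
the job is handed in; nothing more can be done
None
```

The straightedge is against both pins, all four slabs stand upright along its graduated edge, and I handed the job in at about 60 s. No verdict was reported.

**How it was done:** I gripped the straightedge, slid it and pushed it against the pins with about 17 N. I then gripped each slab leaning back about 42°, swung it to about 48° forward, and slid its foot against the edge. The first slab was gripped the wrong way round for the arm's range, so I laid it down again at a nearer spot and gripped it the other way.

**Last checks, wrist camera:**
- **Straightedge:** the pin centres lie 6.0 and 5.5 mm from the plain edge, where contact would be 6 mm.
- **Slabs, distance and height:** their centres lie 34.7 to 35.6 mm from the straightedge's centre line (allowed 32 to 39 mm). Their tops are at 108 mm.
- **Slabs, along the edge:** they stand at −135, −47, +47 and +139 mm (limit ±158 mm) and are turned within 1° of it.
- **Other things:** none looked moved in the last pictures. I did not measure them again.

**What disagreed:**
- The last scene picture, which is coarser, put the second slab from the right turned 7° (about 2.1° in a scene picture just before). The wrist camera gave 1.8°, against 2.4° for the straightedge, and I trusted that one.
- Three slabs met the edge about 2 mm later than my estimate of its position. Against the edge as seen in the last pictures the gaps are below 1 mm.
- The wrist force reading showed 35 N once while backing away from the last slab. Nothing was touching in the pictures, joint 3 was at its limit, and the reading cleared when I moved off.
- Some joint readings sat at or a few thousandths of a radian past the rounded limits: joint 3 at −1.274, joint 6 at 0.188 and joint 7 at −2.821.

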